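# Load the hex inserts and latch the mixer tray

### The job

Get the mixer tray ready for a run: fold the steel retainer frame back out of the way, then set every hexagonal aluminium tube insert from the bench into a hexagonal pocket of the tray (any pocket, one in each), shuffling each until it drops upright and fully home on the pocket floor. Then swing the retainer frame over them and down until its front bar rests in its catch forks. Leave the glassware and the other things on the bench where they stand.

Things in the scene. Friction and masses are not known exactly. Their poses are not given: they have to be found in the camera images.
- tray: Fixed mixer tray: grey deck 150 x 300 mm, 20 mm thick; origin under its centre on the bench, x away from the robot at yaw 0, y along the row of four pockets (y = -93, -31, 31, 93 mm). Two hinge posts (x = 60, top z = 65 mm) and two forked catch posts (x = -65, fork tops z = 70 mm) stand at y = +-143 mm. Tops of the pocket collars at z = 30 mm, pocket floors at z = 20 mm.
- pocket0 (a point): Centre of a pocket's mouth, level with its collar's top, 30 mm above the bench; axes as the tray's. Hexagonal pocket 44.4 mm across flats, 10 mm deep, collar wall 6 mm; one pair of flats faces the tray's +x and -x, the others follow every 60 degrees.
- pocket1 (a point): Centre of a pocket's mouth, level with its collar's top, 30 mm above the bench; axes as the tray's. Hexagonal pocket 44.4 mm across flats, 10 mm deep, collar wall 6 mm; one pair of flats faces the tray's +x and -x, the others follow every 60 degrees.
- pocket2 (a point): Centre of a pocket's mouth, level with its collar's top, 30 mm above the bench; axes as the tray's. Hexagonal pocket 44.4 mm across flats, 10 mm deep, collar wall 6 mm; one pair of flats faces the tray's +x and -x, the others follow every 60 degrees.
- pocket3 (a point): Centre of a pocket's mouth, level with its collar's top, 30 mm above the bench; axes as the tray's. Hexagonal pocket 44.4 mm across flats, 10 mm deep, collar wall 6 mm; one pair of flats faces the tray's +x and -x, the others follow every 60 degrees.
- insert0_mid (a point): Aluminium hexagonal insert standing upright: 42 mm across flats, 40 mm tall, about 140 g, four dark bores in its top. Point at its centre, half-way up; z its long axis; a pair of flats faces its +x and -x, others every 60 degrees. 1.2 mm loose all round in any pocket, flats along the pocket's; fully home its centre is 40 mm above the bench, 10 mm above the pocket mouth. May be absent.
- insert1_mid (a point): Aluminium hexagonal insert standing upright: 42 mm across flats, 40 mm tall, about 140 g, four dark bores in its top. Point at its centre, half-way up; z its long axis; a pair of flats faces its +x and -x, others every 60 degrees. 1.2 mm loose all round in any pocket, flats along the pocket's; fully home its centre is 40 mm above the bench, 10 mm above the pocket mouth. May be absent.
- insert2_mid (a point): Aluminium hexagonal insert standing upright: 42 mm across flats, 40 mm tall, about 140 g, four dark bores in its top. Point at its centre, half-way up; z its long axis; a pair of flats faces its +x and -x, others every 60 degrees. 1.2 mm loose all round in any pocket, flats along the pocket's; fully home its centre is 40 mm above the bench, 10 mm above the pocket mouth. May be absent.
- insert3_mid (a point): Aluminium hexagonal insert standing upright: 42 mm across flats, 40 mm tall, about 140 g, four dark bores in its top. Point at its centre, half-way up; z its long axis; a pair of flats faces its +x and -x, others every 60 degrees. 1.2 mm loose all round in any pocket, flats along the pocket's; fully home its centre is 40 mm above the bench, 10 mm above the pocket mouth. May be absent.
- retainer (a joint): Angle of the steel retainer frame in rad: 0 closed (bar in the catch forks), pi/2 upright, 2.75 folded back away from the robot (stop). Stiff hinge: it stays where left and takes about 3 N at the bar to move. Closed, its flat strap (60 mm from the hinge axis) lies 3 mm above seated inserts; an insert not home blocks it. Side arms at the tray's y = +-127 mm.
- bar (a point): Middle of the frame's front bar: round steel, 10 mm thick, 296 mm long along the tray's y, 125 mm from the hinge axis. Can be pinched from above across the tray's x and led round the arc; it turns in the grip. Closed it lies 64.5 mm above the bench at the tray's x = -65 mm.
- hinge (a point): Middle of the frame's hinge axis (along the tray's y): at x = 60 mm, z = 64.5 mm in the tray's frame; axes as the tray's.
- weight: Bystander: brass check weight with a knob, 38 mm diameter, 40 mm tall, 250 g, among the inserts; origin at the centre of its underside. Leave it where it stands.
- vial: Bystander: small glass vial, 22 mm diameter, 45 mm tall; origin at the centre of its underside. Leave it where it stands.
- jar: Bystander: white jar, 52 mm diameter, 60 mm tall; origin at the centre of its underside. Leave it where it stands.
- amber: Bystander: amber bottle, 52 mm diameter, 85 mm tall; origin at the centre of its underside. Leave it where it stands.
- beaker: Bystander: open glass beaker, 66 mm diameter, 80 mm tall; origin at the centre of its underside. Leave it where it stands.
- bung: Bystander: black rubber bung, 28 mm diameter, 26 mm tall; origin at the centre of its underside. Leave it where it stands.
Mind the look-alikes: they are no part of the job. Leave any blue look-alike of the part that bears insert3_mid alone.

How it is judged:
On the way, in this order (a step that is already met when the one before it is completed fails the run):
1. the retainer frame is folded back (its joint past 1.3 rad) (value of joint retainer above 1.3 rad), for 0.2 s.
2. every insert present stands fully home in a pocket (((horizontal distance between insert0_mid and pocket0 below 0.004 m and z of insert0_mid in the frame of pocket0 below 0.0135 m and angle between insert0_mid's own z axis and vertical below 0.06 rad) or (horizontal distance between insert0_mid and pocket1 below 0.004 m and z of insert0_mid in the frame of pocket0 below 0.0135 m and angle between insert0_mid's own z axis and vertical below 0.06 rad) or (horizontal distance between insert0_mid and pocket2 below 0.004 m and z of insert0_mid in the frame of pocket0 below 0.0135 m and angle between insert0_mid's own z axis and vertical below 0.06 rad) or (horizontal distance between insert0_mid and pocket3 below 0.004 m and z of insert0_mid in the frame of pocket0 below 0.0135 m and angle between insert0_mid's own z axis and vertical below 0.06 rad)) and ((horizontal distance between insert1_mid and pocket0 below 0.004 m and z of insert1_mid in the frame of pocket0 below 0.0135 m and angle between insert1_mid's own z axis and vertical below 0.06 rad) or (horizontal distance between insert1_mid and pocket1 below 0.004 m and z of insert1_mid in the frame of pocket0 below 0.0135 m and angle between insert1_mid's own z axis and vertical below 0.06 rad) or (horizontal distance between insert1_mid and pocket2 below 0.004 m and z of insert1_mid in the frame of pocket0 below 0.0135 m and angle between insert1_mid's own z axis and vertical below 0.06 rad) or (horizontal distance between insert1_mid and pocket3 below 0.004 m and z of insert1_mid in the frame of pocket0 below 0.0135 m and angle between insert1_mid's own z axis and vertical below 0.06 rad)) and ((horizontal distance between insert2_mid and pocket0 below 0.004 m and z of insert2_mid in the frame of pocket0 below 0.0135 m and angle between insert2_mid's own z axis and vertical below 0.06 rad) or (horizontal distance between insert2_mid and pocket1 below 0.004 m and z of insert2_mid in the frame of pocket0 below 0.0135 m and angle between insert2_mid's own z axis and vertical below 0.06 rad) or (horizontal distance between insert2_mid and pocket2 below 0.004 m and z of insert2_mid in the frame of pocket0 below 0.0135 m and angle between insert2_mid's own z axis and vertical below 0.06 rad) or (horizontal distance between insert2_mid and pocket3 below 0.004 m and z of insert2_mid in the frame of pocket0 below 0.0135 m and angle between insert2_mid's own z axis and vertical below 0.06 rad)) and ((horizontal distance between insert3_mid and pocket0 below 0.004 m and z of insert3_mid in the frame of pocket0 below 0.0135 m and angle between insert3_mid's own z axis and vertical below 0.06 rad) or (horizontal distance between insert3_mid and pocket1 below 0.004 m and z of insert3_mid in the frame of pocket0 below 0.0135 m and angle between insert3_mid's own z axis and vertical below 0.06 rad) or (horizontal distance between insert3_mid and pocket2 below 0.004 m and z of insert3_mid in the frame of pocket0 below 0.0135 m and angle between insert3_mid's own z axis and vertical below 0.06 rad) or (horizontal distance between insert3_mid and pocket3 below 0.004 m and z of insert3_mid in the frame of pocket0 below 0.0135 m and angle between insert3_mid's own z axis and vertical below 0.06 rad))), for 0.2 s.
3. the retainer frame is closed, its bar resting in the catch forks (value of joint retainer below 0.05 rad), for 0.3 s.
At the end, for the whole second after the job is handed in: Every insert present stands in a pocket: within 4 mm of its centre line, its middle less than 13.5 mm above the pocket mouth (10 mm when fully home), tilted less than 0.06 rad; the retainer joint reads below 0.05 rad (all of step 2 and value of joint retainer below 0.05 rad); the robot touches nothing.
It fails at once if a bystander was pushed more than 4 cm from its place or tipped over (distance of any of weight, vial, jar, amber, beaker, bung from where it was at the start of the episode above 0.04 m or angle between any of weight, vial, jar, amber, beaker, bung's own z axis and vertical above 0.7 rad).
Of insert0, insert1, insert2, insert3 only 3 to 4 are there at a start; the rules pass over those that are not, and their reading is None.
At some moment in a run one of insert0, insert1, insert2, insert3 may be knocked a few centimetres aside while the robot is not near it.
It also fails if it takes over 208 s, if anything falls off the work surface, if the arm or the gripper's body presses on something with over 40 N, if the wrist force passes 120 N, or if a joint passes its speed limit or range.

### The arm

A 7-joint arm with a two-finger parallel gripper is mounted at the origin on the work surface. World frame = base frame: x ahead of the robot, y to its left, z up, the work surface at z = 0. Lengths are in m, angles in rad, forces in N, time in s.
With the tool pointing down it reaches from about 0.425 to 0.875 m from the base axis. Payload 4.7 kg.
Tool frame: the origin (TCP) lies at the very end of the fingers, on their centre line; the grasp point (between the pads) lies 19 mm behind it; x points along the fingers, z is the direction in which the jaws open and shut, and the axes are right-handed (so a half turn about x gives the same grasp; the last joint's range is limited). The gripper opens to 87 mm and grips with 3 to 60 N. Pads are 19 mm wide; open, the fingers measure 117 mm over their backs; the gripper's body (75 mm by 190 mm) begins 51 mm behind the grasp point.
Start: joints at [1.283, 0.321, -0.07, 1.45, 0.023, 1.371, -0.057], TCP at [0.193, -0.621, 0.223] pointing down, gripper open.
Joint ranges: [-2.86, 2.86], [-0.3, 2.09], [-1.38, 1.24], [0.06, 2.45], [-1.56, 4.7], [0.09, 2.05], [-2.69, 2.69]. Speed limits (rad/s): [2.57, 2.57, 3.14, 3.14, 3.14, 3.14, 3.14].

### API

Orientations are given as a rotation vector (axis times angle).
In Python, from bench import telemetry, viewer, workorder gives the robot as it stands.
- The arm moves only by the shell command python3 -m creep 'ROWS' [FORCE]. ROWS is JSON, a list of rows, each an object of numbers: "fingers": the opening, from 0 (shut) to 1 (fully open); "x", "y", "z": the shift along the tool's x, y, z in units of 40 mm (1.0 is 40 mm); "twist": the turn about the tool's x in units of 5 degrees (1.0 is 5 degrees). In form: [{"fingers": .., "x": .., "y": .., "z": .., "twist": ..}, ...]. A call has 1 to 20 rows; each row is the pose to reach, as a shift and turn from the pose commanded when the call began, along the tool's axes at that moment; what a row does not reach only later rows make up. A row lasts 1/12 s, in which the tool goes at most 41.7 mm and 7.16 degrees, less where a joint would pass 70% of its speed; a pose out of reach is approached as far as the arm can. A call with a gripper value outside its range is refused whole. The fingers move at their own pace and stop on an object; FORCE is the grip in N (left out, the last holds). Time passes only in rows, so rows that repeat a pose let the fingers close. It gives the time, the measured TCP pose, the force and the opening at its end, in the units of the state.
- telemetry.get_state(): the state, without advancing time (a new reading comes with each control period).
- viewer.get_image(name): name is "scene" or "top" or "wrist"; returns a dict with "pixels" (480x640x3 uint8, red, green, blue), "z_map" (480x640 float32, m along the optical axis (not along the pixel's ray), 0 where there is no reading), "K" (3x3 intrinsics, pixels), "xyz" and "attitude" of the camera in the world. Camera axes: x right, y up, looking along -z (the intrinsics and any distortion apply to the point x, -y, -z); pixel columns grow to the right and rows downward; lengths in m; the calibration is good to about 2 mm. A picture is of the moment at which its call begins.
- workorder.close_job(): hands the job in, once; it reports no verdict.
The state is a dict: "time": time; "joint_positions": joint angles; "qd": joint speeds; "joint_torque": joint torques, N m; "position": TCP position; "tool_rot": TCP orientation; "ft_force": force on the tool from outside, world axes, zero at the start; "torque": the same for the moment, N m; "grip_width": opening from 0.0 (shut) to 1.0 (fully open).
Only numpy, scipy, OpenCV 4.12 (cv2) and the standard library are available. Lean on these libraries where they do the work, as an engineer would, in place of code of your own. Each camera call takes 0.05 s, during which the arm holds its last target.

## Working session

There is one attempt and no reset: what is moved stays moved. The work goes in short steps, Python scripts to look and compute and a shell command to move; the robot and the scene stay as the last step left them, time stands still between calls to the robot, and variables do not carry over. Pictures are saved under pics/ and viewed, and the job is handed in when it is done.

```bash
ls; mkdir -p pics; python3 - <<'E'
from bench import telemetry, viewer
import cv2,numpy as np
s=telemetry.get_state(); print(s)
for n in ["scene","top","wrist"]:
    d=viewer.get_image(n); cv2.imwrite(f"pics/{n}0.png",d["pixels"][:,:,::-1]); print(n,d["K"],d["xyz"],d["attitude"])
    np.savez(f"/tmp/{n}0.npz",**d)
E
```

```text
pics
{'time': 0.0, 'joint_positions': array([ 1.28311776,  0.3218207 , -0.0701068 ,  1.45166172,  0.02261056,
        1.37079791, -0.0569017 ]), 'qd': array([-4.27041360e-04,  1.06771327e-05, -2.73562399e-04,  7.12469206e-04,
       -7.92116066e-04,  7.11827397e-04, -6.86101367e-04]), 'joint_torque': array([ 3.74149386e-04, -4.91297150e+01, -4.03531976e-01, -3.12536681e+01,
       -6.37151767e-02,  4.38858045e-02,  1.98449525e-04]), 'position': array([ 0.1929909 , -0.62011382,  0.22146985]), 'tool_rot': array([ 0.9851339 ,  1.33863242, -0.98340169]), 'ft_force': array([ 0.25987604,  0.0249422 , -0.21705931]), 'torque': array([ 0.03520506, -0.06312222,  0.07597855]), 'grip_width': 0.9971194976340237}
scene [[445.27569905   0.         318.2880084 ]
 [  0.         445.27569905 240.55958981]
 [  0.           0.           1.        ]] [ 1.26121351 -0.06905893  0.58398315] [0.74046768 0.74339584 1.40075748]
top [[554.52239088   0.         328.68316626]
 [  0.         554.52239088 236.76293596]
 [  0.           0.           1.        ]] [ 0.34550802 -0.07652459  1.42093187] [ 0.12351673 -0.12622008 -1.53801031]
wrist [[430.58768648   0.         321.3896987 ]
 [  0.         430.58768648 238.34496251]
 [  0.           0.           1.        ]] [ 0.25850401 -0.60053165  0.38348232] [-0.2187874   0.16265117 -1.26188349]
```

View pics/top0.png

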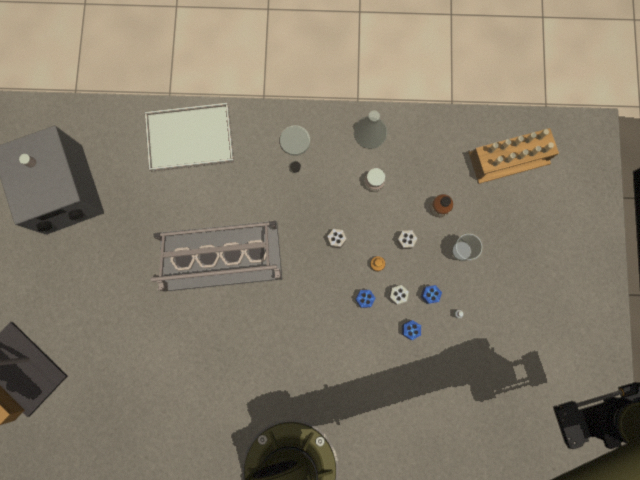

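View pics/scene0.png

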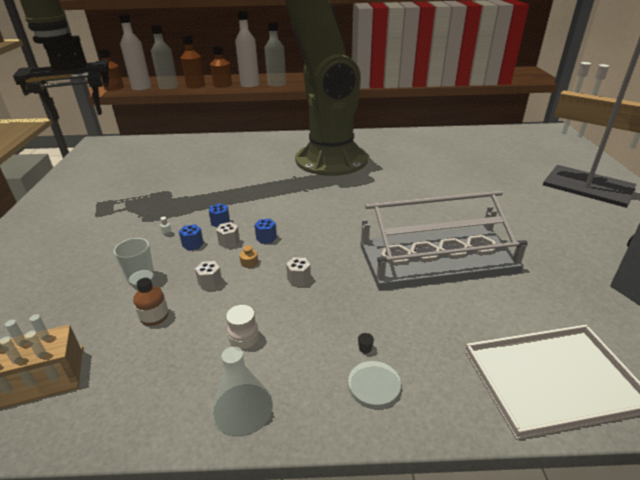

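View pics/wrist0.png

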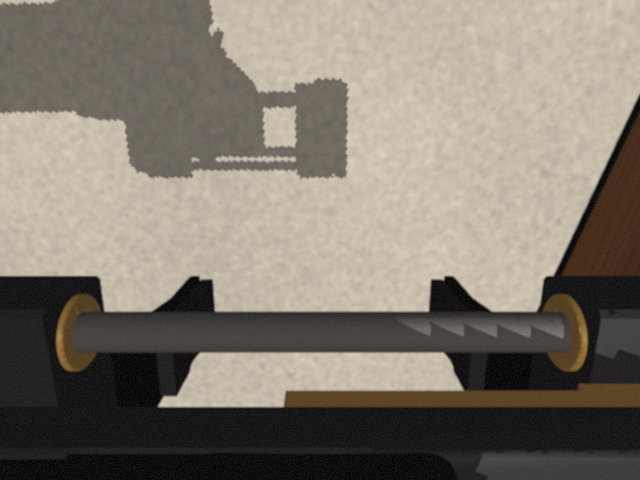

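```bash
cat > h.py <<'E'
from bench import telemetry, viewer
import cv2,numpy as np
from scipy.spatial.transform import Rotation as R
def cloud(d):
    K=d["K"];z=d["z_map"];v,u=np.indices(z.shape)
    p=np.stack([(u-K[0,2])/K[0,0]*z,-(v-K[1,2])/K[1,1]*z,-z],-1)
    w=p@R.from_rotvec(d["attitude"]).as_matrix().T+d["xyz"]
    w[z==0]=np.nan
    return w
def ray(d,u,v,h):
    K=d["K"];r=R.from_rotvec(d["attitude"]).as_matrix()@np.array([(u-K[0,2])/K[0,0],-(v-K[1,2])/K[1,1],-1])
    o=np.array(d["xyz"]); return o+r*(h-o[2])/r[2]
def grab(n,name):
    d=viewer.get_image(n); cv2.imwrite(f"pics/{name}.png",d["pixels"][:,:,::-1]); np.savez(f"/tmp/{name}.npz",**d); return d
def tool():
    s=telemetry.get_state(); M=R.from_rotvec(s["tool_rot"]).as_matrix(); return s,M
def crop(d,name,u0,u1,v0,v1,f):
    cv2.imwrite(f"pics/{name}.png",cv2.resize(d["pixels"][v0:v1,u0:u1,::-1],None,fx=f,fy=f,interpolation=cv2.INTER_CUBIC))
E
python3 - <<'E'
from h import *
for n,c in (("top",(140,300,200,310)),("scene",(340,560,180,300))):
    d=dict(np.load(f"/tmp/{n}0.npz")); crop(d,n+"_z0",*c,4 if n=="top" else 3)
    if n=="top": crop(d,n+"_z1",310,490,150,350,3)
d=dict(np.load("/tmp/top0.npz")); w=cloud(d)
print(w[400:402,100], )
s,M=tool(); print(M)
# whitish inserts in top
for u,v in ((337,238),(407,239),(399,294),(365,298),(431,293),(411,329),(377,264)):
    print(u,v,w[v-8:v+9,u-8:u+9].reshape(-1,3)[w[v-8:v+9,u-8:u+9,2].ravel()>.03].mean(0), ray(d,u,v,.04))
E
```

```text
[[ 1.49680257e-01  4.75321126e-01  6.98938207e-03]
 [ 1.46276143e-01  4.77961724e-01 -3.54489555e-04]]
[[-5.32703038e-04  9.54784071e-01  2.97299669e-01]
 [ 1.36363138e-03  2.97300129e-01 -9.54783103e-01]
 [-9.99998928e-01 -1.03208702e-04 -1.46034620e-03]]
337 238 [ 0.56646446 -0.09554332  0.04093884] [ 0.56533421 -0.09673636  0.04      ]
407 239 [ 0.56882995 -0.27318201  0.04102117] [ 0.56799733 -0.27329399  0.04      ]
399 294 [ 0.42924423 -0.25365354  0.04080762] [ 0.42917493 -0.25432303  0.04      ]
365 298 [ 0.41673112 -0.17036059  0.04054347] [ 0.41683735 -0.17011595  0.04      ]
431 293 [ 0.43268362 -0.33474099  0.04077479] [ 0.4339663  -0.33378789  0.04      ]
411 329 [ 0.34376572 -0.28522672  0.04055268] [ 0.34430442 -0.28457218  0.04      ]
377 264 [ 0.50739738 -0.20037708  0.03874733] [ 0.5024106  -0.19858673  0.04      ]
```

View pics/top_z0.png

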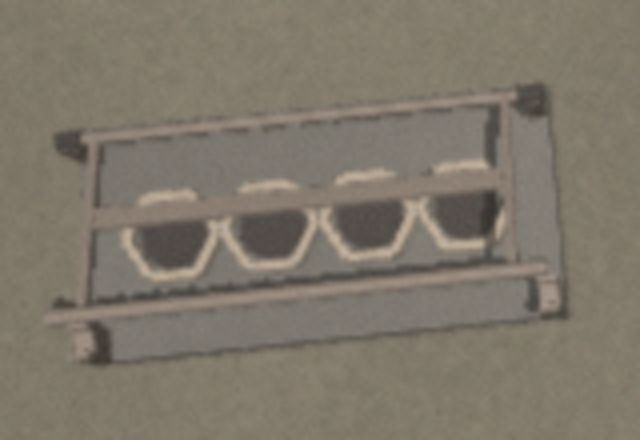

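View pics/scene_z0.png

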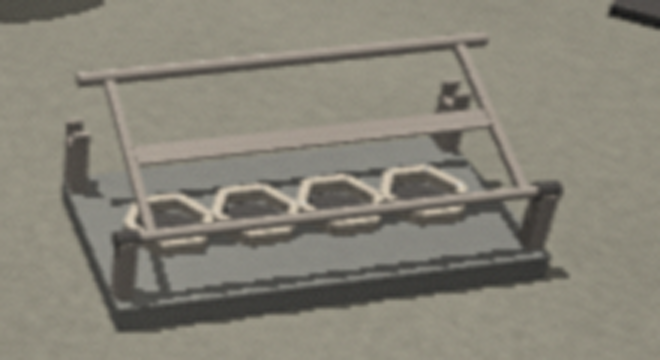

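View pics/top_z1.png

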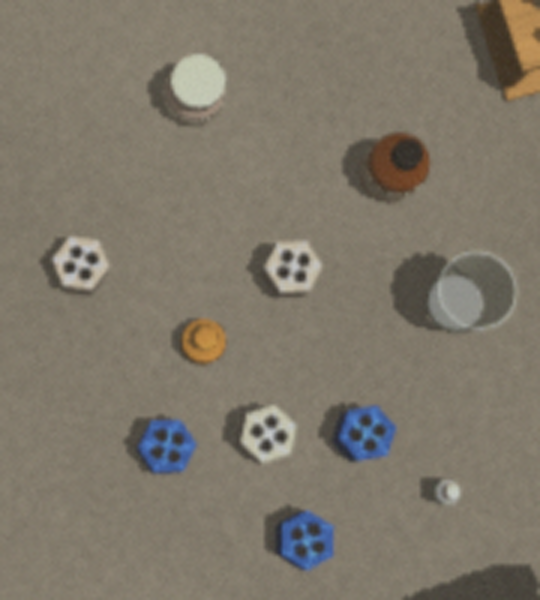

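```bash
python3 - <<'E'
from h import *
d=dict(np.load("/tmp/top0.npz")); w=cloud(d)
reg=np.zeros(w.shape[:2],bool); reg[205:300,140:300]=1
m=reg&(abs(w[...,2]-.02)<.006)
r=cv2.minAreaRect(w[m][:,:2].astype(np.float32)); print("deck",r)
m=reg&(w[...,2]>.085); P=w[m]; print("high",len(P),P.min(0),P.max(0)); 
z=P[P[:,2]>P[:,2].max()-.02]; print(z.mean(0)); vv,uu=np.where(m)
# collar mask brightness
px=d["pixels"].astype(int)
for u,v in((337,238),(407,239),(399,294)):
    q=px[v-10:v+11,u-10:u+11].reshape(-1,3); print(q[q.sum(1)>q.sum(1).max()*.8].mean(0))
# bar in scene image
e=dict(np.load("/tmp/scene0.npz")); W=cloud(e); m=np.zeros(W.shape[:2],bool); m[185:290,355:535]=1
m&=(W[...,2]>.1)&(W[...,0]<.8); P=W[m]; print(len(P),P.min(0),P.max(0)); t=P[P[:,2]>np.percentile(P[:,2],70)]; print(t.mean(0),t.min(0),t.max(0))
E
```

```text
deck ((0.516176164150238, 0.20005717873573303), (0.15107949078083038, 0.3008452355861664), 7.572471618652344)
high 1249 [0.43788185 0.04594837 0.08517203] [0.55763965 0.33844509 0.12755951]
[0.46334438 0.19297527 0.11985315]
[182.18666667 175.67333333 164.14      ]
[182.79333333 177.09333333 163.91333333]
[182.78125 181.75    167.01875]
776 [0.44206784 0.04309121 0.10018867] [0.51946184 0.33833036 0.1226241 ]
[0.46489752 0.18263128 0.11977808] [0.44220861 0.04419822 0.1187311 ] [0.48556414 0.33616657 0.1226241 ]
```

```bash
python3 -m creep '[{"fingers":0.5,"x":-0.7,"y":1,"z":-0.5,"twist":-0.8},{"fingers":0.5,"x":-0.7,"y":9.7,"z":-5.4,"twist":-8},{"fingers":0.5,"x":-0.7,"y":9.7,"z":-5.4,"twist":-8},{"fingers":0.5,"x":-0.7,"y":9.7,"z":-5.4,"twist":-8},{"fingers":0.5,"x":-0.7,"y":9.7,"z":-5.4,"twist":-8},{"fingers":0.5,"x":-0.7,"y":9.7,"z":-5.4,"twist":-8},{"fingers":0.5,"x":-0.7,"y":9.7,"z":-5.4,"twist":-8},{"fingers":0.5,"x":-0.7,"y":9.7,"z":-5.4,"twist":-8},{"fingers":0.5,"x":-0.7,"y":9.7,"z":-5.4,"twist":-8},{"fingers":0.5,"x":-0.7,"y":9.7,"z":-5.4,"twist":-8},{"fingers":0.5,"x":-0.7,"y":9.7,"z":-5.4,"twist":-8},{"fingers":0.5,"x":-0.7,"y":9.7,"z":-5.4,"twist":-8},{"fingers":0.5,"x":-0.7,"y":9.7,"z":-5.4,"twist":-8}]'
python3 - <<'E'
from h import *
s,M=tool(); print(s["position"],s["joint_positions"]); print(M); d=grab("wrist","w1")
print(M.T@(np.array([.463,.193,.24])-s["position"])/.04)
print(R.from_matrix(M).inv()*1 if 0 else "", M.T@(np.array(d["xyz"])-s["position"]), M.T@R.from_rotvec(d["attitude"]).as_matrix())
E
```

```text
time: 1.23
position: [0.501, -0.2963, 0.2503]
tool_rot: [0.443, 1.525, -0.442]
ft_force: [-0.4, -2.0, -0.3]
grip_width: 0.501
[ 0.50101514 -0.29626615  0.25030086] [ 0.86278005  0.19045724 -0.42872982  1.57213431  0.07926775  1.3967866
 -0.13797659]
[[-3.14663160e-05  5.35503624e-01  8.44532929e-01]
 [ 8.01626061e-04  8.44532671e-01 -5.35503431e-01]
 [-9.99999678e-01  6.60149285e-04 -4.55847993e-04]]
[ 0.26735652  9.82093005 -7.35260097]
 [-1.61928728e-01  6.81485487e-02  1.28611715e-04] [[-6.32963597e-04  2.52360395e-01 -9.67633107e-01]
 [-3.04787836e-04  9.67633207e-01  2.52360621e-01]
 [ 9.99999753e-01  4.54657887e-04 -5.35560217e-04]]
```

View pics/w1.png

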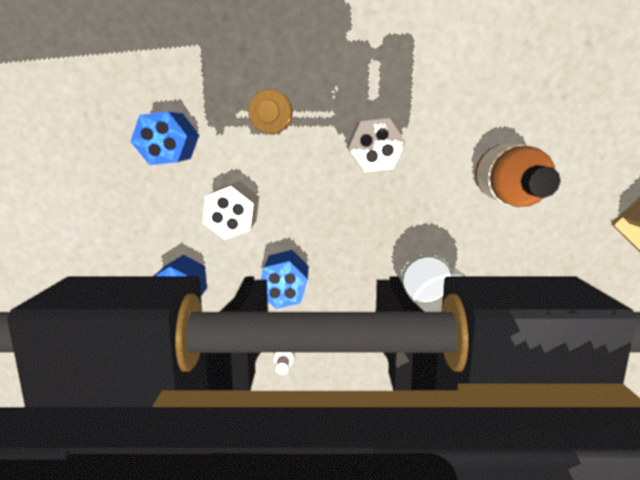

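```bash
python3 -m creep '[{"fingers":0.5,"x":0.1,"y":9.8,"z":-7.35,"twist":-8.1},{"fingers":0.5,"x":0.1,"y":9.8,"z":-7.35,"twist":-8.1},{"fingers":0.5,"x":0.1,"y":9.8,"z":-7.35,"twist":-8.1},{"fingers":0.5,"x":0.1,"y":9.8,"z":-7.35,"twist":-8.1},{"fingers":0.5,"x":0.1,"y":9.8,"z":-7.35,"twist":-8.1},{"fingers":0.5,"x":0.1,"y":9.8,"z":-7.35,"twist":-8.1},{"fingers":0.5,"x":0.1,"y":9.8,"z":-7.35,"twist":-8.1},{"fingers":0.5,"x":0.1,"y":9.8,"z":-7.35,"twist":-8.1},{"fingers":0.5,"x":0.1,"y":9.8,"z":-7.35,"twist":-8.1},{"fingers":0.5,"x":0.1,"y":9.8,"z":-7.35,"twist":-8.1},{"fingers":0.5,"x":0.1,"y":9.8,"z":-7.35,"twist":-8.1},{"fingers":0.5,"x":0.1,"y":9.8,"z":-7.35,"twist":-8.1},{"fingers":0.5,"x":0.1,"y":9.8,"z":-7.35,"twist":-8.1},{"fingers":0.5,"x":0.1,"y":9.8,"z":-7.35,"twist":-8.1},{"fingers":0.5,"x":0.1,"y":9.8,"z":-7.35,"twist":-8.1}]'
python3 - <<'E'
from h import *
s,M=tool(); print(s["position"],s["joint_positions"]); print(M); d=grab("wrist","w2")
W=cloud(d); m=(W[...,2]>.1)&(W[...,2]<.135)&(W[...,0]<.49)&(W[...,1]>.03)&(W[...,1]<.36); m[275:]=0; P=W[m]; print(len(P))
if len(P): print(P.min(0),P.max(0),P.mean(0), np.polyfit(P[:,1],P[:,0],1),np.percentile(P[:,2],[5,50,95]))
E
```

```text
time: 2.53
position: [0.4645, 0.1872, 0.2462]
tool_rot: [-0.105, 1.569, 0.103]
ft_force: [-0.3, -0.3, -0.8]
grip_width: 0.501
[0.46448311 0.18723671 0.24620825] [ 0.46531761  0.03354516 -0.90994149  1.750117    0.02813337  1.37186513
 -0.31697096]
[[-3.47161306e-04 -1.32574684e-01  9.91172958e-01]
 [-1.38077397e-03  9.91172136e-01  1.32574091e-01]
 [-9.99998986e-01 -1.32256122e-03 -5.27152286e-04]]
4823
[0.43854013 0.15248304 0.10003071] [0.48688438 0.32839748 0.12228353] [0.45573367 0.25653198 0.11742932] [-0.06473053  0.47233912] [0.10593802 0.11888092 0.12069858]
```

View pics/w2.png

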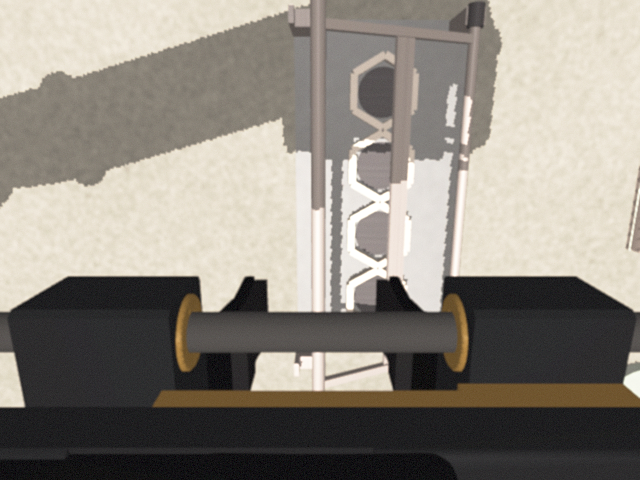

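```bash
python3 -m creep '[{"fingers":0.5,"x":0.8,"y":0,"z":-0.05,"twist":0},{"fingers":0.5,"x":1.6,"y":0,"z":-0.05,"twist":0},{"fingers":0.5,"x":2.4,"y":0,"z":-0.05,"twist":0},{"fingers":0.5,"x":3.2,"y":0,"z":-0.05,"twist":0},{"fingers":0.5,"x":3.74,"y":0,"z":-0.05,"twist":0},{"fingers":0.5,"x":3.74,"y":0,"z":-0.05,"twist":0},{"fingers":0.05,"x":3.74,"y":0,"z":-0.05,"twist":0},{"fingers":0.05,"x":3.74,"y":0,"z":-0.05,"twist":0},{"fingers":0.05,"x":3.74,"y":0,"z":-0.05,"twist":0},{"fingers":0.05,"x":3.74,"y":0,"z":-0.05,"twist":0},{"fingers":0.05,"x":3.74,"y":0,"z":-0.05,"twist":0},{"fingers":0.05,"x":3.74,"y":0,"z":-0.05,"twist":0}]' 20
python3 - <<'E'
import numpy as np
a0=.42
for a in np.arange(.5,2.75,.12): print(round(a,2), "x",round(-125*(np.sin(a)-np.sin(a0))/40,2),"z",round(125*(np.cos(a0)-np.cos(a))/40,2))
E
```

```text
time: 3.58
position: [0.4625, 0.1894, 0.0977]
tool_rot: [-0.107, 1.567, 0.106]
ft_force: [-0.5, -0.2, -0.1]
grip_width: 0.131
0.5 x -0.22 z 0.11
0.62 x -0.54 z 0.31
0.74 x -0.83 z 0.55
0.86 x -1.09 z 0.81
0.98 x -1.32 z 1.11
1.1 x -1.51 z 1.44
1.22 x -1.66 z 1.78
1.34 x -1.77 z 2.14
1.46 x -1.83 z 2.51
1.58 x -1.85 z 2.88
1.7 x -1.82 z 3.26
1.82 x -1.75 z 3.62
1.94 x -1.64 z 3.98
2.06 x -1.48 z 4.32
2.18 x -1.29 z 4.64
2.3 x -1.06 z 4.94
2.42 x -0.79 z 5.2
2.54 x -0.49 z 5.43
2.66 x -0.17 z 5.62
```

```bash
python3 -m creep '[{"fingers":0.05,"x":-0.22,"y":0,"z":0.11,"twist":0},{"fingers":0.05,"x":-0.54,"y":0,"z":0.31,"twist":0},{"fingers":0.05,"x":-0.83,"y":0,"z":0.55,"twist":0},{"fingers":0.05,"x":-1.09,"y":0,"z":0.81,"twist":0},{"fingers":0.05,"x":-1.32,"y":0,"z":1.11,"twist":0},{"fingers":0.05,"x":-1.51,"y":0,"z":1.44,"twist":0},{"fingers":0.05,"x":-1.66,"y":0,"z":1.78,"twist":0},{"fingers":0.05,"x":-1.77,"y":0,"z":2.14,"twist":0},{"fingers":0.05,"x":-1.77,"y":0,"z":2.14,"twist":0}]'
```

```text
time: 4.33
position: [0.5496, 0.2009, 0.1702]
tool_rot: [-0.105, 1.565, 0.106]
ft_force: [-0.3, -2.2, 8.1]
grip_width: 0.107
```

```bash
python3 -m creep '[{"fingers":0.05,"x":-0.06,"y":0,"z":0.37,"twist":0},{"fingers":0.05,"x":-0.08,"y":0,"z":0.74,"twist":0},{"fingers":0.05,"x":-0.05,"y":0,"z":1.12,"twist":0},{"fingers":0.05,"x":0.02,"y":0,"z":1.48,"twist":0},{"fingers":0.05,"x":0.13,"y":0,"z":1.84,"twist":0},{"fingers":0.05,"x":0.29,"y":0,"z":2.18,"twist":0},{"fingers":0.05,"x":0.48,"y":0,"z":2.5,"twist":0},{"fingers":0.05,"x":0.71,"y":0,"z":2.8,"twist":0},{"fingers":0.05,"x":0.98,"y":0,"z":3.06,"twist":0},{"fingers":0.05,"x":1.28,"y":0,"z":3.29,"twist":0},{"fingers":0.05,"x":1.45,"y":0,"z":3.4,"twist":0},{"fingers":0.05,"x":1.45,"y":0,"z":3.4,"twist":0}]'
python3 - <<'E'
from h import *
s,M=tool();print(s["position"],s["ft_force"],M[:,2])
d=grab("scene","s1"); crop(d,"s1z",300,560,150,330,3)
E
```

```text
time: 5.33
position: [0.6827, 0.2183, 0.1084]
tool_rot: [-0.106, 1.568, 0.105]
ft_force: [3.0, -1.6, -1.8]
grip_width: 0.102
[0.68268201 0.21830751 0.10835163] [ 3.03399335 -1.600195   -1.84130267] [9.90944048e-01 1.34275421e-01 7.60505327e-05]
```

View pics/s1z.png

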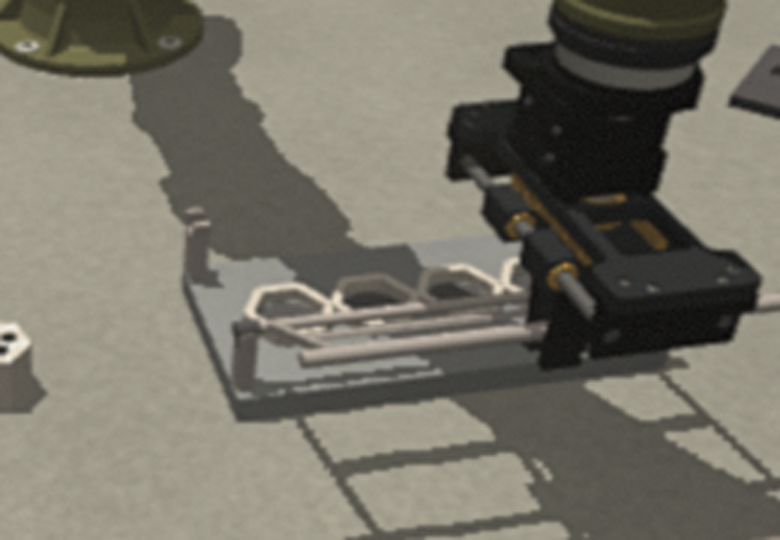

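```bash
python3 -m creep '[{"fingers":0.4,"x":0,"y":0,"z":0,"twist":0},{"fingers":0.4,"x":0,"y":0,"z":0,"twist":0},{"fingers":0.4,"x":0,"y":0,"z":0,"twist":0},{"fingers":0.4,"x":-0.9,"y":0,"z":0,"twist":0},{"fingers":0.4,"x":-1.8,"y":0,"z":0,"twist":0},{"fingers":0.4,"x":-2.7,"y":0,"z":0,"twist":0},{"fingers":0.6,"x":-3.5,"y":0,"z":0,"twist":0},{"fingers":0.6,"x":-3.5,"y":-2.9,"z":-4.2,"twist":0},{"fingers":0.6,"x":-3.5,"y":-2.9,"z":-4.2,"twist":0},{"fingers":0.6,"x":-3.5,"y":-2.9,"z":-4.2,"twist":0},{"fingers":0.6,"x":-3.5,"y":-2.9,"z":-4.2,"twist":0},{"fingers":0.6,"x":-3.5,"y":-2.9,"z":-4.2,"twist":0},{"fingers":0.6,"x":-3.5,"y":-2.9,"z":-4.2,"twist":0},{"fingers":0.6,"x":-3.5,"y":-2.9,"z":-4.2,"twist":0}]'
python3 - <<'E'
from h import *
s,M=tool();print(s["position"],s["ft_force"],M[:,2])
d=grab("wrist","w3")
E
```

```text
time: 6.55
position: [0.5296, 0.0799, 0.2505]
tool_rot: [-0.107, 1.567, 0.101]
ft_force: [1.0, 0.7, 0.5]
grip_width: 0.595
[0.52962708 0.07988755 0.25049911] [0.97496222 0.74862286 0.45458201] [0.99123446 0.13210969 0.00113039]
```

View pics/w3.png

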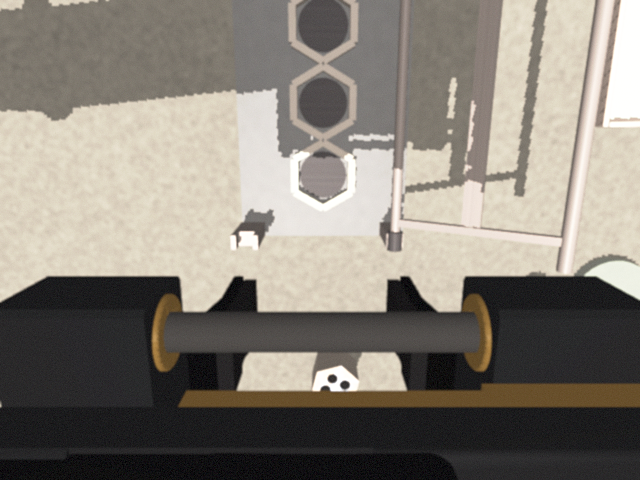

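```bash
cat >> h.py <<'E'
def pockets(d):
    # collar tops by depth; hole contour (dark floor) centroid cast on z=.03
    W=cloud(d); out=[]
    m=((abs(W[...,2]-.03)<.004)).astype(np.uint8); m[275:]=0
    return W,m
E
python3 - <<'E'
from h import *
d=dict(np.load("/tmp/w3.npz")); W,m=pockets(d); s,M=tool()
cv2.imwrite("pics/m3.png",m*255)
cs,hi=cv2.findContours(m,cv2.RETR_CCOMP,cv2.CHAIN_APPROX_NONE)
for i,c in enumerate(cs):
    a=cv2.contourArea(c)
    if a>800:
        mo=cv2.moments(c); u,v=mo["m10"]/mo["m00"],mo["m01"]/mo["m00"]
        p=ray(d,u,v,.03); print(a,hi[0][i][3]>=0,round(u,1),round(v,1),p,"tool",M.T@(p-s["position"]), cv2.minAreaRect(c)[1:])
for u,v in((322,178),(322,102)): print(W[v,u])
E
```

```text
8382.0 False 322.7 122.7 [0.52168192 0.14939033 0.03      ] tool [ 2.20539249e-01  6.87542073e-02 -1.16081566e-04] ((210.0, 69.0), 90.0)
2229.0 True 322.6 175.0 [0.52743993 0.10516576 0.03      ] tool [ 0.22061501  0.02415711 -0.00036113] ((51.0, 58.0), 0.0)
2524.0 True 322.6 102.1 [0.51930547 0.16611146 0.03      ] tool [ 0.22051018  0.08564301 -0.00022099] ((55.39404296875, 61.39649200439453), 59.03623962402344)
[0.5274919  0.10129346 0.02004759]
[0.51878887 0.16657132 0.02071709]
```

View pics/m3.png

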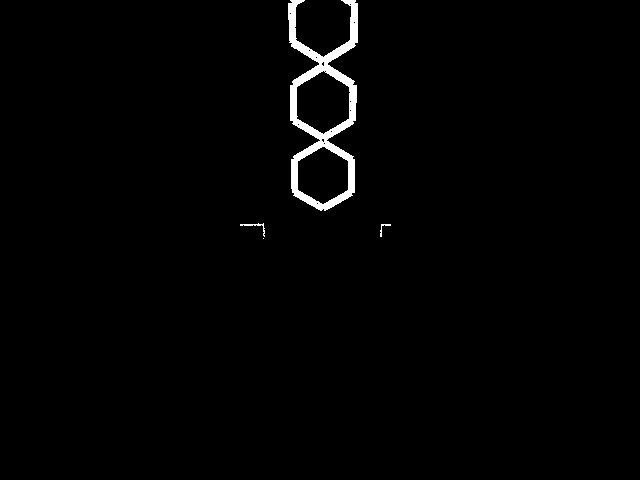

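```bash
python3 -m creep '[{"fingers":0.75,"x":0,"y":-4.5,"z":0.3,"twist":0},{"fingers":0.75,"x":0,"y":-4.5,"z":0.3,"twist":0},{"fingers":0.75,"x":0,"y":-4.5,"z":0.3,"twist":0},{"fingers":0.75,"x":0,"y":-4.5,"z":0.3,"twist":0},{"fingers":0.75,"x":0,"y":-4.5,"z":0.3,"twist":0},{"fingers":0.75,"x":0,"y":-4.5,"z":0.3,"twist":0},{"fingers":0.75,"x":0,"y":-4.5,"z":0.3,"twist":0}]'
cat >> h.py <<'E'
def hexes(d,verbose=True):
    # insert tops by height .036-.046; white only
    s,M=tool(); W=cloud(d); px=d["pixels"].astype(int); res=[]
    m=(abs(W[...,2]-.041)<.006).astype(np.uint8); m[275:]=0
    m=cv2.morphologyEx(m,cv2.MORPH_CLOSE,np.ones((9,9),np.uint8)); m=cv2.morphologyEx(m,cv2.MORPH_OPEN,np.ones((5,5),np.uint8))
    cs,_=cv2.findContours(m,cv2.RETR_EXTERNAL,cv2.CHAIN_APPROX_NONE)
    for c in cs:
        if cv2.contourArea(c)<600: continue
        T=np.array([ (M.T@(ray(d,u,v,.04)-s["position"]))[1:] for u,v in c[:,0,:]],float)*1000
        h=cv2.convexHull(T.astype(np.float32))[:,0,:]; mo=cv2.moments(h.reshape(-1,1,2)); ct=np.array([mo["m10"],mo["m01"]])/mo["m00"]
        # width function: min of calipers mod 60 deg
        th=np.deg2rad(np.arange(0,60,.5)); wd=[]
        for t in th:
            wd.append(np.mean([np.ptp(h@[np.cos(t+k*np.pi/3),np.sin(t+k*np.pi/3)]) for k in range(3)]))
        i=int(np.argmin(wd)); cc=c[:,0,:].mean(0).astype(int); col=px[c[:,0,1],c[:,0,0]].mean(0)
        rc=cv2.mean(d["pixels"],cv2.drawContours(np.zeros_like(m),[c],-1,1,-1))[:3]
        p=M@np.r_[0,ct/1000]+s["position"]
        r=dict(px=cc,toolyz=ct.round(1),flat_deg_from_tooly=np.rad2deg(th[i]),width=round(min(wd),1),area=round(cv2.contourArea(h.reshape(-1,1,2))),rgb=np.round(rc),xy=p[:2].round(4)); res.append(r); print(r)
    return res
E
python3 - <<'E'
from h import *
d=grab("wrist","w4");s,M=tool();print(s["position"]);hexes(d)
E
```

```text
time: 7.18
position: [0.5681, -0.0937, 0.2493]
tool_rot: [-0.105, 1.568, 0.11]
ft_force: [0.7, 0.7, -0.1]
grip_width: 0.749
[ 0.56791258 -0.0922057   0.24962904]
{'px': array([144, 263]), 'toolyz': array([ -51.8, -160.2]), 'flat_deg_from_tooly': np.float64(35.0), 'width': np.float64(38.4), 'area': 969, 'rgb': array([ 83., 132., 201.]), 'xy': array([ 0.4164, -0.1657])}
{'px': array([319, 211]), 'toolyz': array([-5.9, -2. ]), 'flat_deg_from_tooly': np.float64(44.5), 'width': np.float64(42.3), 'area': 1523, 'rgb': array([220., 219., 218.]), 'xy': array([ 0.5667, -0.0983])}
```

View pics/w4.png

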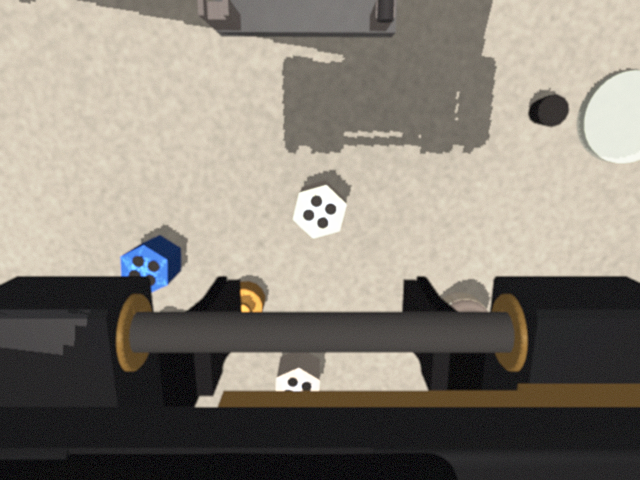

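```bash
python3 - <<'E'
from h import *
for i in range(4):
    d=viewer.get_image("wrist");s,M=tool();print(s["time"],s["position"],s["tool_rot"], (M.T@(np.array(d["xyz"])-s["position"])).round(5), d["attitude"])
E
```

```text
7.2833 [ 0.56770693 -0.09166149  0.24977608] [-0.10863581  1.56760739  0.11172781] [-1.618e-01  6.754e-02 -4.000e-05] [-0.25243888 -0.01843062  0.13802408]
7.3333 [ 0.56756334 -0.09169781  0.2499131 ] [-0.10945429  1.56751421  0.11143599] [-1.6185e-01  6.8110e-02 -6.0000e-05] [-0.25307984 -0.01871231  0.13921146]
7.3833 [ 0.56743331 -0.09210094  0.24997026] [-0.10966077  1.56753351  0.11068146] [-1.619e-01  6.847e-02 -9.000e-05] [-0.25378138 -0.01879285  0.13946684]
7.4333 [ 0.56729621 -0.09255611  0.24998356] [-0.10959194  1.56762542  0.10994863] [-1.6194e-01  6.8580e-02 -1.1000e-04] [-0.25437632 -0.01874557  0.13914523]
```

```bash
python3 -m creep '[{"fingers":0.75,"x":0,"y":0,"z":0,"twist":2.9},{"fingers":0.75,"x":0,"y":0,"z":0,"twist":2.9},{"fingers":0.75,"x":0,"y":0,"z":0,"twist":2.9},{"fingers":0.75,"x":0,"y":0,"z":0,"twist":2.9},{"fingers":0.75,"x":0,"y":0,"z":0,"twist":2.9},{"fingers":0.75,"x":0,"y":0,"z":0,"twist":2.9},{"fingers":0.75,"x":0,"y":0,"z":0,"twist":2.9},{"fingers":0.75,"x":0,"y":0,"z":0,"twist":2.9},{"fingers":0.75,"x":0,"y":0,"z":0,"twist":2.9}]'
python3 - <<'E'
from h import *
for i in range(2):
    d=viewer.get_image("wrist");s,M=tool();print(s["position"],(M.T@(np.array(d["xyz"])-s["position"])).round(5));hexes(d)
E
```

```text
time: 8.18
position: [0.567, -0.0951, 0.2497]
tool_rot: [0.091, 1.569, -0.092]
ft_force: [0.8, -0.6, 0.6]
grip_width: 0.748
[ 0.5670126  -0.09510782  0.24970397] [-1.6193e-01  6.8180e-02 -1.4000e-04]
{'px': array([625, 251]), 'toolyz': array([-42.8, 274. ]), 'flat_deg_from_tooly': np.float64(48.5), 'width': np.float64(33.3), 'area': 666, 'rgb': array([148., 150., 138.]), 'xy': array([ 0.8342, -0.1695])}
{'px': array([321, 209]), 'toolyz': array([-2.7,  0.1]), 'flat_deg_from_tooly': np.float64(29.500000000000004), 'width': np.float64(42.1), 'area': 1518, 'rgb': array([220., 219., 217.]), 'xy': array([ 0.5668, -0.0978])}
[ 0.56701902 -0.09504721  0.2497039 ] [-1.6192e-01  6.8110e-02 -1.2000e-04]
{'px': array([625, 252]), 'toolyz': array([-43. , 273.9]), 'flat_deg_from_tooly': np.float64(19.5), 'width': np.float64(33.2), 'area': 651, 'rgb': array([148., 150., 138.]), 'xy': array([ 0.834 , -0.1697])}
{'px': array([321, 209]), 'toolyz': array([-2.7,  0.1]), 'flat_deg_from_tooly': np.float64(29.999999999999996), 'width': np.float64(42.2), 'area': 1520, 'rgb': array([220., 219., 217.]), 'xy': array([ 0.5668, -0.0978])}
```

```bash
python3 -m creep '[{"fingers":0.75,"x":1,"y":-0.07,"z":0,"twist":0},{"fingers":0.75,"x":2,"y":-0.07,"z":0,"twist":0},{"fingers":0.75,"x":3,"y":-0.07,"z":0,"twist":0},{"fingers":0.75,"x":4,"y":-0.07,"z":0,"twist":0},{"fingers":0.75,"x":4.8,"y":-0.07,"z":0,"twist":0},{"fingers":0.75,"x":5.4,"y":-0.07,"z":0,"twist":0},{"fingers":0.75,"x":5.8,"y":-0.07,"z":0,"twist":0},{"fingers":0.75,"x":5.93,"y":-0.07,"z":0,"twist":0},{"fingers":0.75,"x":5.93,"y":-0.07,"z":0,"twist":0},{"fingers":0.75,"x":5.93,"y":-0.07,"z":0,"twist":0},{"fingers":0.4,"x":5.93,"y":-0.07,"z":0,"twist":0},{"fingers":0.4,"x":5.93,"y":-0.07,"z":0,"twist":0},{"fingers":0.4,"x":5.93,"y":-0.07,"z":0,"twist":0},{"fingers":0.4,"x":5.93,"y":-0.07,"z":0,"twist":0},{"fingers":0.4,"x":5.93,"y":-0.07,"z":0,"twist":0},{"fingers":0.4,"x":5.93,"y":-0.07,"z":0,"twist":0}]' 25
```

```text
time: 9.62
position: [0.567, -0.098, 0.0132]
tool_rot: [0.092, 1.568, -0.092]
ft_force: [-1.3, -0.1, 4.3]
grip_width: 0.482
```

```bash
python3 -m creep '[{"fingers":0.4,"x":-0.4,"y":0,"z":0,"twist":0},{"fingers":0.4,"x":-1.2,"y":0,"z":0,"twist":0},{"fingers":0.4,"x":-2.2,"y":0,"z":0,"twist":0},{"fingers":0.4,"x":-3.2,"y":0,"z":0,"twist":0},{"fingers":0.4,"x":-4.2,"y":0.5,"z":-0.16,"twist":-0.5},{"fingers":0.4,"x":-5,"y":1.2,"z":-0.4,"twist":-1},{"fingers":0.4,"x":-5.93,"y":2,"z":-0.64,"twist":-1.5},{"fingers":0.4,"x":-5.93,"y":3,"z":-0.96,"twist":-2},{"fingers":0.4,"x":-5.93,"y":3.9,"z":-1.25,"twist":-2.5},{"fingers":0.4,"x":-5.93,"y":4.6,"z":-1.48,"twist":-2.85},{"fingers":0.4,"x":-5.93,"y":4.92,"z":-1.58,"twist":-2.85},{"fingers":0.4,"x":-5.93,"y":4.92,"z":-1.58,"twist":-2.85},{"fingers":0.4,"x":-5.93,"y":4.92,"z":-1.58,"twist":-2.85},{"fingers":0.4,"x":-5.93,"y":4.92,"z":-1.58,"twist":-2.85},{"fingers":0.4,"x":-5.93,"y":4.92,"z":-1.58,"twist":-2.85},{"fingers":0.4,"x":-5.93,"y":4.92,"z":-1.58,"twist":-2.85}]'
cat >> h.py <<'E'
def collar(d):
    s,M=tool(); W,m=pockets(d); px=d["pixels"]
    cs,hi=cv2.findContours(m,cv2.RETR_CCOMP,cv2.CHAIN_APPROX_NONE)
    for i,c in enumerate(cs):
        a=cv2.contourArea(c)
        if a>1200 and hi[0][i][3]>=0:
            T=np.array([(M.T@(ray(d,u,v,.03)-s["position"]))[1:] for u,v in c[:,0,:]],float)*1000
            h=cv2.convexHull(T.astype(np.float32))[:,0,:]; mo=cv2.moments(h.reshape(-1,1,2)); ct=np.array([mo["m10"],mo["m01"]])/mo["m00"]
            th=np.deg2rad(np.arange(0,60,.5)); wd=[np.mean([np.ptp(h@[np.cos(t+k*np.pi/3),np.sin(t+k*np.pi/3)]) for k in range(3)]) for t in th]
            k=int(np.argmin(wd)); p=M@np.r_[0,ct/1000]+s["position"]
            print("pocket px",c[:,0,:].mean(0).round(),"toolyz",ct.round(2),"flat",np.rad2deg(th[k]).round(1),"w",round(float(min(wd)),1),"xy",p[:2].round(4))
E
python3 - <<'E'
from h import *
for i in range(2):
    d=grab("wrist","w5");s,M=tool();print(s["position"]);collar(d)
E
```

```text
time: 10.95
position: [0.5272, 0.1033, 0.2493]
tool_rot: [-0.101, 1.569, 0.101]
ft_force: [-0.4, -0.2, -1.9]
grip_width: 0.478
[0.52719107 0.10357911 0.24940969]
pocket px [322. 203.] toolyz [1.31 0.62] flat 30.0 w 45.4 xy [0.5276 0.105 ]
pocket px [322. 132.] toolyz [62.86  0.47] flat 30.0 w 45.3 xy [0.5196 0.166 ]
pocket px [322.  54.] toolyz [124.46   0.28] flat 29.5 w 45.2 xy [0.5114 0.227 ]
[0.52715605 0.10389772 0.24951096]
pocket px [322. 203.] toolyz [0.95 0.48] flat 30.5 w 45.2 xy [0.5275 0.1049]
pocket px [322. 132.] toolyz [62.57  0.44] flat 30.0 w 45.3 xy [0.5195 0.166 ]
pocket px [322.  54.] toolyz [124.15   0.26] flat 29.0 w 45.2 xy [0.5114 0.227 ]
```

View pics/w5.png

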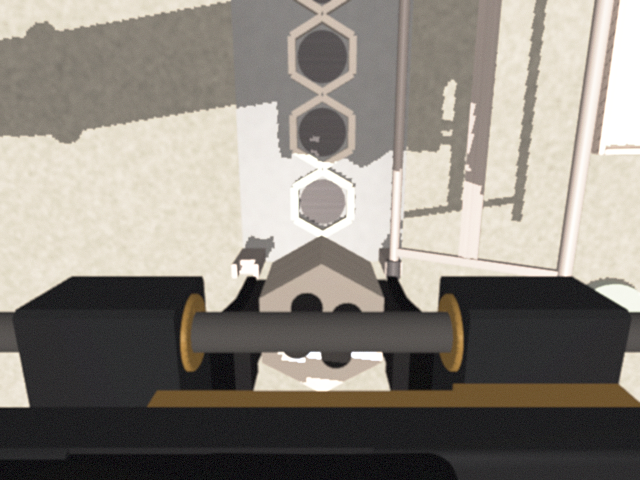

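```bash
python3 -m creep '[{"fingers":0.4,"x":1,"y":0.02,"z":0.01,"twist":0},{"fingers":0.4,"x":2,"y":0.02,"z":0.01,"twist":0},{"fingers":0.4,"x":3,"y":0.02,"z":0.01,"twist":0},{"fingers":0.4,"x":4,"y":0.02,"z":0.01,"twist":0},{"fingers":0.4,"x":4.7,"y":0.02,"z":0.01,"twist":0},{"fingers":0.4,"x":5,"y":0.02,"z":0.01,"twist":0},{"fingers":0.4,"x":5,"y":0.02,"z":0.01,"twist":0},{"fingers":0.4,"x":5,"y":0.02,"z":0.01,"twist":0},{"fingers":0.4,"x":5,"y":0.02,"z":0.01,"twist":0},{"fingers":0.4,"x":5,"y":0.02,"z":0.01,"twist":0},{"fingers":0.4,"x":5,"y":0.02,"z":0.01,"twist":0}]'
python3 - <<'E'
from h import *
s,M=tool();print(s["position"],s["ft_force"], M.T@(np.array([.5275,.1049,.0332])-s["position"])/.04, M[:,2])
E
```

```text
time: 11.97
position: [0.5287, 0.106, 0.0516]
tool_rot: [-0.103, 1.565, 0.103]
ft_force: [0.4, 0.5, -1.5]
grip_width: 0.48
[0.52872795 0.10602736 0.05161992] [ 0.37735302  0.45376884 -1.51574791] [ 0.46039474 -0.0236026  -0.03570239] [0.99137393 0.13101914 0.00342218]
```

```bash
python3 -m creep '[{"fingers":0.4,"x":0.05,"y":-0.02,"z":-0.03,"twist":0},{"fingers":0.4,"x":0.1,"y":-0.02,"z":-0.03,"twist":0},{"fingers":0.4,"x":0.15,"y":-0.02,"z":-0.03,"twist":0},{"fingers":0.4,"x":0.2,"y":-0.02,"z":-0.03,"twist":0},{"fingers":0.4,"x":0.25,"y":-0.02,"z":-0.03,"twist":0},{"fingers":0.4,"x":0.3,"y":-0.02,"z":-0.03,"twist":0},{"fingers":0.4,"x":0.3,"y":-0.02,"z":-0.03,"twist":0}]'
python3 - <<'E'
from h import *
s,M=tool();print(s["position"],s["ft_force"], M.T@(np.array([.5275,.1049,.0332])-s["position"])/.04)
E
```

```text
time: 12.55
position: [0.5265, 0.105, 0.0374]
tool_rot: [-0.103, 1.568, 0.104]
ft_force: [2.2, -0.1, -3.4]
grip_width: 0.481
[0.52646028 0.10501776 0.03737924] [ 2.15255194 -0.14511707 -3.37895615] [ 0.10449523 -0.00635988  0.0253157 ]
```

```bash
python3 -m creep '[{"fingers":0.4,"x":0.05,"y":0,"z":0.01,"twist":0},{"fingers":0.4,"x":0.1,"y":0,"z":0.01,"twist":0},{"fingers":0.4,"x":0.1,"y":0,"z":0.01,"twist":0},{"fingers":0.4,"x":0.1,"y":0,"z":0.01,"twist":0}]'
```

```text
time: 12.88
position: [0.5264, 0.105, 0.0335]
tool_rot: [-0.103, 1.569, 0.103]
ft_force: [0.5, 0.2, -2.4]
grip_width: 0.48
```

Release, back off up, look.

```bash
python3 -m creep '[{"fingers":0.62,"x":0,"y":0,"z":0,"twist":0},{"fingers":0.62,"x":0,"y":0,"z":0,"twist":0},{"fingers":0.62,"x":0,"y":0,"z":0,"twist":0},{"fingers":0.62,"x":-0.5,"y":0,"z":0,"twist":0},{"fingers":0.7,"x":-1.4,"y":0,"z":0,"twist":0},{"fingers":0.75,"x":-2.4,"y":0,"z":0,"twist":0},{"fingers":0.75,"x":-3.4,"y":0,"z":0,"twist":0},{"fingers":0.75,"x":-4.4,"y":0,"z":0,"twist":0},{"fingers":0.75,"x":-5.4,"y":0,"z":0,"twist":0},{"fingers":0.75,"x":-5.4,"y":0,"z":0,"twist":0},{"fingers":0.75,"x":-5.4,"y":0,"z":0,"twist":0},{"fingers":0.75,"x":-5.4,"y":0,"z":0,"twist":0},{"fingers":0.75,"x":-5.4,"y":0,"z":0,"twist":0}]'
python3 - <<'E'
from h import *
d=grab("wrist","w6");s,M=tool();print(s["position"]);collar(d)
W=cloud(d);print(W[190:215,300:345,2].min(),np.median(W[190:215,300:345,2]))
t=grab("top","t6");crop(t,"t6z",140,480,180,350,2);hexes(t)
E
```

```text
time: 13.97
position: [0.5256, 0.1047, 0.2483]
tool_rot: [-0.104, 1.571, 0.103]
ft_force: [-0.7, 0.1, -0.0]
grip_width: 0.75
[0.52554294 0.10466772 0.24807695]
pocket px [324. 133.] toolyz [61.54  2.67] flat 30.0 w 45.5 xy [0.5201 0.166 ]
pocket px [324.  56.] toolyz [123.17   2.48] flat 30.0 w 45.4 xy [0.5118 0.2271]
nan nan
```

View pics/w6.png

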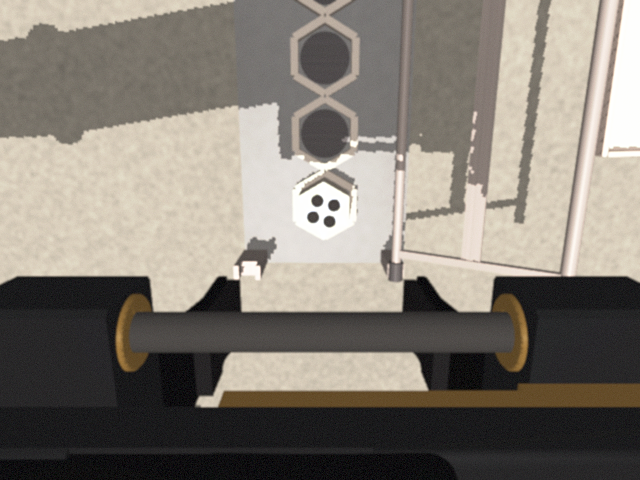

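View pics/t6z.png

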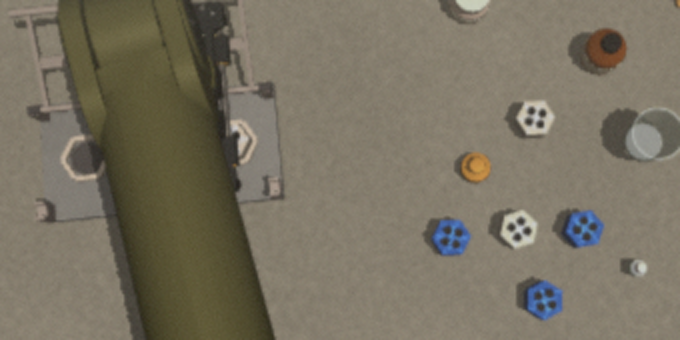

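```bash
cat >> h.py <<'E'
def tops(d,u,v,r=24,lo=.052,hi=.085):
    W=cloud(d)[v-r:v+r,u-r:u+r].reshape(-1,3); P=W[(W[:,2]>lo)&(W[:,2]<hi)]
    A=np.c_[P[:,:2]-P[:,:2].mean(0),np.ones(len(P))]; c=np.linalg.lstsq(A,P[:,2],rcond=None)[0]
    print("top n",len(P),"ctr",P.mean(0).round(4),"tilt",c[:2].round(3))
E
python3 - <<'E'
from h import *
d=dict(np.load("/tmp/w6.npz")); tops(d,324,208)
s,M=tool();print(s["position"], M.T@(np.array([.568,-.273,.25])-s["position"])/.04, M.T@(np.array([.4292,-.254,.25])-s["position"])/.04)
E
```

```text
top n 2038 ctr [0.5264 0.1065 0.0599] tilt [-0.    -0.012]
[0.52561749 0.10477552 0.24814529] [-0.04828606 -9.50170198 -0.19134718] [-0.03834176 -8.57465255 -3.56877305]
```

```bash
python3 -m creep '[{"fingers":0.75,"x":-0.05,"y":-1,"z":-0.02,"twist":0},{"fingers":0.75,"x":-0.05,"y":-2,"z":-0.04,"twist":0},{"fingers":0.75,"x":-0.05,"y":-3,"z":-0.06,"twist":0},{"fingers":0.75,"x":-0.05,"y":-4,"z":-0.08,"twist":0},{"fingers":0.75,"x":-0.05,"y":-5,"z":-0.1,"twist":0},{"fingers":0.75,"x":-0.05,"y":-6,"z":-0.12,"twist":0},{"fingers":0.75,"x":-0.05,"y":-7,"z":-0.14,"twist":0},{"fingers":0.75,"x":-0.05,"y":-8,"z":-0.16,"twist":0},{"fingers":0.75,"x":-0.05,"y":-9,"z":-0.18,"twist":0},{"fingers":0.75,"x":-0.05,"y":-9.5,"z":-0.2,"twist":0},{"fingers":0.75,"x":-0.05,"y":-9.5,"z":-0.2,"twist":0},{"fingers":0.75,"x":-0.05,"y":-9.5,"z":-0.2,"twist":0},{"fingers":0.75,"x":-0.05,"y":-9.5,"z":-0.2,"twist":0},{"fingers":0.75,"x":-0.05,"y":-9.5,"z":-0.2,"twist":0},{"fingers":0.75,"x":-0.05,"y":-9.5,"z":-0.2,"twist":0},{"fingers":0.75,"x":-0.05,"y":-9.5,"z":-0.2,"twist":0}]'
python3 - <<'E'
from h import *
d=grab("wrist","w7");s,M=tool();print(s["position"]);hexes(d)
E
```

```text
time: 15.4
position: [0.5687, -0.2713, 0.252]
tool_rot: [-0.105, 1.568, 0.105]
ft_force: [0.8, 0.6, 0.0]
grip_width: 0.75
[ 0.5686714  -0.27169405  0.25206303]
{'px': array([162, 256]), 'toolyz': array([ -45.8, -143.9]), 'flat_deg_from_tooly': np.float64(26.0), 'width': np.float64(43.2), 'area': 1434, 'rgb': array([ 92., 140., 203.]), 'xy': array([ 0.4321, -0.3362])}
{'px': array([321, 211]), 'toolyz': array([-4.8, -0.3]), 'flat_deg_from_tooly': np.float64(34.0), 'width': np.float64(42.3), 'area': 1527, 'rgb': array([220., 219., 217.]), 'xy': array([ 0.569 , -0.2765])}
{'px': array([ 63, 191]), 'toolyz': array([  12.7, -225.4]), 'flat_deg_from_tooly': np.float64(9.0), 'width': np.float64(43.9), 'area': 1625, 'rgb': array([ 73., 122., 197.]), 'xy': array([ 0.3436, -0.2891])}
{'px': array([162, 167]), 'toolyz': array([  33.5, -136.3]), 'flat_deg_from_tooly': np.float64(18.5), 'width': np.float64(43.0), 'area': 1566, 'rgb': array([216., 215., 212.]), 'xy': array([ 0.4291, -0.2566])}
{'px': array([151,  63]), 'toolyz': array([ 117.3, -137.3]), 'flat_deg_from_tooly': np.float64(34.5), 'width': np.float64(43.0), 'area': 1578, 'rgb': array([ 74., 123., 199.]), 'xy': array([ 0.417 , -0.1737])}
```

View pics/w7.png

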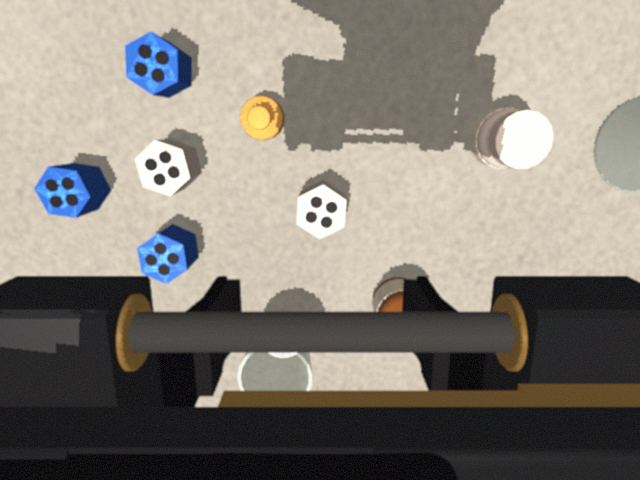

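```bash
python3 - <<'E'
from h import *
d=dict(np.load("/tmp/top0.npz"))
for n,u,v,h in (("amber",445,202,.085),("jar",375,177,.06),("beaker",470,245,.08),("vial",458,313,.045)): print(n,ray(d,u,v,h).round(3))
E
python3 -m creep '[{"fingers":0.75,"x":0.5,"y":-0.12,"z":0,"twist":0.8},{"fingers":0.75,"x":1.5,"y":-0.12,"z":0,"twist":0.8},{"fingers":0.75,"x":2.5,"y":-0.12,"z":0,"twist":0.8},{"fingers":0.75,"x":2.5,"y":-0.12,"z":0,"twist":0.8},{"fingers":0.75,"x":2.5,"y":-0.12,"z":0,"twist":0.8},{"fingers":0.75,"x":2.5,"y":-0.12,"z":0,"twist":0.8},{"fingers":0.75,"x":2.5,"y":-0.12,"z":0,"twist":0.8}]'
python3 - <<'E'
from h import *
s,M=tool();print(s["position"], M[:,2],M.T@(np.array([.569,-.2765,.0125])-s["position"])/.04)
E
```

```text
amber [ 0.656 -0.36   0.085]
jar [ 0.721 -0.188  0.06 ]
beaker [ 0.551 -0.422  0.08 ]
vial [ 0.387 -0.399  0.045]
time: 16.03
position: [0.5711, -0.2779, 0.1551]
tool_rot: [-0.051, 1.566, 0.047]
ft_force: [0.5, -0.2, 0.4]
grip_width: 0.747
[ 0.57108764 -0.27790666  0.15513663] [0.99806228 0.06206849 0.00438144] [ 3.56555305  0.04745777 -0.06553098]
```

```bash
python3 -m creep '[{"fingers":0.75,"x":1,"y":0.01,"z":-0.01,"twist":0},{"fingers":0.75,"x":2,"y":0.01,"z":-0.01,"twist":0},{"fingers":0.75,"x":2.8,"y":0.01,"z":-0.01,"twist":0},{"fingers":0.75,"x":3.3,"y":0.01,"z":-0.01,"twist":0},{"fingers":0.75,"x":3.5,"y":0.01,"z":-0.01,"twist":0},{"fingers":0.75,"x":3.5,"y":0.01,"z":-0.01,"twist":0},{"fingers":0.75,"x":3.5,"y":0.01,"z":-0.01,"twist":0},{"fingers":0.75,"x":3.5,"y":0.01,"z":-0.01,"twist":0}]'
```

```text
time: 16.7
position: [0.5708, -0.278, 0.0146]
tool_rot: [-0.05, 1.566, 0.047]
ft_force: [0.5, -0.5, 0.1]
grip_width: 0.751
```

```bash
python3 -m creep '[{"fingers":0.75,"x":0.05,"y":0.03,"z":-0.04,"twist":0},{"fingers":0.75,"x":0.05,"y":0.03,"z":-0.04,"twist":0},{"fingers":0.75,"x":0.05,"y":0.03,"z":-0.04,"twist":0},{"fingers":0.4,"x":0.05,"y":0.03,"z":-0.04,"twist":0},{"fingers":0.4,"x":0.05,"y":0.03,"z":-0.04,"twist":0},{"fingers":0.4,"x":0.05,"y":0.03,"z":-0.04,"twist":0},{"fingers":0.4,"x":0.05,"y":0.03,"z":-0.04,"twist":0},{"fingers":0.4,"x":0.05,"y":0.03,"z":-0.04,"twist":0},{"fingers":0.4,"x":0.05,"y":0.03,"z":-0.04,"twist":0}]' 25
python3 - <<'E'
from h import *
s,M=tool();print(s["position"], M[:,2],M.T@(np.array([.5198,.166,.25])-s["position"])/.04)
E
```

```text
time: 17.45
position: [0.5672, -0.2761, 0.0098]
tool_rot: [-0.049, 1.57, 0.049]
ft_force: [0.5, -0.1, 0.1]
grip_width: 0.484
[ 0.567212   -0.27608172  0.00975886] [9.98083929e-01 6.18735898e-02 3.60062870e-04] [-6.00764987 11.10342586 -0.49703677]
```

```bash
python3 -m creep '[{"fingers":0.4,"x":-0.5,"y":0,"z":0,"twist":0},{"fingers":0.4,"x":-1.3,"y":0,"z":0,"twist":0},{"fingers":0.4,"x":-2.2,"y":0,"z":0,"twist":0},{"fingers":0.4,"x":-3.2,"y":0.2,"z":0,"twist":0},{"fingers":0.4,"x":-4.1,"y":0.6,"z":0,"twist":-0.4},{"fingers":0.4,"x":-5,"y":1.1,"z":-0.05,"twist":-0.8},{"fingers":0.4,"x":-5.7,"y":1.8,"z":-0.08,"twist":-0.8},{"fingers":0.4,"x":-6,"y":2.7,"z":-0.12,"twist":-0.8},{"fingers":0.4,"x":-6,"y":3.7,"z":-0.16,"twist":-0.8},{"fingers":0.4,"x":-6,"y":4.7,"z":-0.21,"twist":-0.8},{"fingers":0.4,"x":-6,"y":5.7,"z":-0.26,"twist":-0.8},{"fingers":0.4,"x":-6,"y":6.7,"z":-0.3,"twist":-0.8},{"fingers":0.4,"x":-6,"y":7.7,"z":-0.34,"twist":-0.8},{"fingers":0.4,"x":-6,"y":8.7,"z":-0.39,"twist":-0.8},{"fingers":0.4,"x":-6,"y":9.6,"z":-0.43,"twist":-0.8},{"fingers":0.4,"x":-6,"y":10.4,"z":-0.47,"twist":-0.8},{"fingers":0.4,"x":-6,"y":10.9,"z":-0.49,"twist":-0.8},{"fingers":0.4,"x":-6,"y":11.1,"z":-0.5,"twist":-0.8},{"fingers":0.4,"x":-6,"y":11.1,"z":-0.5,"twist":-0.8},{"fingers":0.4,"x":-6,"y":11.1,"z":-0.5,"twist":-0.8}]'
python3 -m creep '[{"fingers":0.4,"x":0,"y":0,"z":0,"twist":0},{"fingers":0.4,"x":0,"y":0,"z":0,"twist":0},{"fingers":0.4,"x":0,"y":0,"z":0,"twist":0},{"fingers":0.4,"x":0,"y":0,"z":0,"twist":0}]'
python3 - <<'E'
from h import *
for i in range(2):
    d=grab("wrist","w8");s,M=tool();print(s["position"],M[:,2]);collar(d)
E
```

```text
time: 19.12
position: [0.5197, 0.1645, 0.2493]
tool_rot: [-0.104, 1.569, 0.102]
ft_force: [-0.2, -0.3, -1.2]
grip_width: 0.485
time: 19.45
position: [0.52, 0.1646, 0.2497]
tool_rot: [-0.102, 1.568, 0.102]
ft_force: [-0.4, -0.3, -1.8]
grip_width: 0.478
[0.51984622 0.16493642 0.24967894] [ 9.91546937e-01  1.29748459e-01 -9.55738792e-05]
pocket px [321. 202.] toolyz [ 1.6  -0.36] flat 30.5 w 45.4 xy [0.5193 0.1665]
pocket px [321. 131.] toolyz [63.15 -0.34] flat 30.0 w 45.3 xy [0.5113 0.2275]
pocket px [321.  54.] toolyz [124.73  -0.56] flat 29.5 w 45.2 xy [0.5031 0.2885]
[0.51976497 0.16523454 0.24970256] [ 9.91486001e-01  1.30213290e-01 -9.67364132e-05]
pocket px [321. 202.] toolyz [ 1.23 -0.32] flat 30.5 w 45.4 xy [0.5193 0.1664]
pocket px [321. 132.] toolyz [62.86 -0.29] flat 29.5 w 45.3 xy [0.5113 0.2275]
pocket px [321.  55.] toolyz [124.37  -0.31] flat 30.0 w 45.3 xy [0.5033 0.2885]
```

View pics/w8.png

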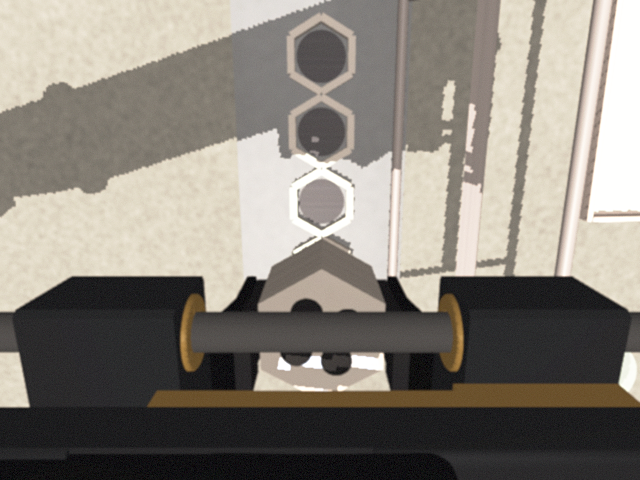

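```bash
python3 -m creep '[{"fingers":0.4,"x":1,"y":0.03,"z":-0.02,"twist":0},{"fingers":0.4,"x":2,"y":0.03,"z":-0.02,"twist":0},{"fingers":0.4,"x":3,"y":0.03,"z":-0.02,"twist":0},{"fingers":0.4,"x":4,"y":0.03,"z":-0.02,"twist":0},{"fingers":0.4,"x":4.7,"y":0.03,"z":-0.02,"twist":0},{"fingers":0.4,"x":5,"y":0.03,"z":-0.02,"twist":0},{"fingers":0.4,"x":5,"y":0.03,"z":-0.02,"twist":0},{"fingers":0.4,"x":5,"y":0.03,"z":-0.02,"twist":0},{"fingers":0.4,"x":5,"y":0.03,"z":-0.02,"twist":0},{"fingers":0.4,"x":5,"y":0.03,"z":-0.02,"twist":0},{"fingers":0.4,"x":5,"y":0.03,"z":-0.02,"twist":0},{"fingers":0.4,"x":5,"y":0.03,"z":-0.02,"twist":0}]'
python3 - <<'E'
from h import *
s,M=tool();print(s["position"],s["ft_force"], M.T@(np.array([.5193,.1669,.0298])-s["position"])/.04, M[:,2])
E
```

```text
time: 20.55
position: [0.5196, 0.167, 0.051]
tool_rot: [-0.103, 1.566, 0.103]
ft_force: [-0.4, -0.2, -1.1]
grip_width: 0.482
[0.51959803 0.16703197 0.05100478] [-0.39346639 -0.21694757 -1.06486844] [ 0.53010083 -0.00209378 -0.00904017] [0.9913809  0.13099087 0.00230412]
```

```bash
python3 -m creep '[{"fingers":0.4,"x":0.08,"y":0,"z":-0.01,"twist":0},{"fingers":0.4,"x":0.15,"y":0,"z":-0.01,"twist":0},{"fingers":0.4,"x":0.22,"y":0,"z":-0.01,"twist":0},{"fingers":0.4,"x":0.28,"y":0,"z":-0.01,"twist":0},{"fingers":0.4,"x":0.34,"y":0,"z":-0.01,"twist":0},{"fingers":0.4,"x":0.4,"y":0,"z":-0.01,"twist":0},{"fingers":0.4,"x":0.44,"y":0,"z":-0.01,"twist":0},{"fingers":0.4,"x":0.44,"y":0,"z":-0.01,"twist":0}]'
```

```text
time: 21.22
position: [0.5182, 0.1669, 0.0317]
tool_rot: [-0.103, 1.569, 0.103]
ft_force: [0.7, 0.6, -1.6]
grip_width: 0.479
```

```bash
python3 -m creep '[{"fingers":0.62,"x":0,"y":0,"z":0,"twist":0},{"fingers":0.62,"x":0,"y":0,"z":0,"twist":0},{"fingers":0.62,"x":0,"y":0,"z":0,"twist":0},{"fingers":0.62,"x":-0.5,"y":0,"z":0,"twist":0},{"fingers":0.7,"x":-1.4,"y":0,"z":0,"twist":0},{"fingers":0.75,"x":-2.4,"y":0,"z":0,"twist":0},{"fingers":0.75,"x":-3.4,"y":0,"z":0,"twist":0},{"fingers":0.75,"x":-4.4,"y":0,"z":0,"twist":0},{"fingers":0.75,"x":-5.4,"y":0,"z":0,"twist":0},{"fingers":0.75,"x":-5.4,"y":0,"z":0,"twist":0},{"fingers":0.75,"x":-5.4,"y":0,"z":0,"twist":0},{"fingers":0.75,"x":-5.4,"y":0,"z":0,"twist":0}]'
python3 - <<'E'
from h import *
d=grab("wrist","w9");s,M=tool();print(s["position"]);collar(d);tops(d,324,206)
print(M.T@(np.array([.4292,-.256,.25])-s["position"])/.04)
E
```

```text
time: 22.22
position: [0.5181, 0.1667, 0.2479]
tool_rot: [-0.104, 1.568, 0.103]
ft_force: [-0.2, -0.8, -0.8]
grip_width: 0.75
[0.51758199 0.16646053 0.24698765]
pocket px [323. 134.] toolyz [61.42  2.15] flat 30.0 w 45.2 xy [0.5117 0.2276]
pocket px [323.  56.] toolyz [123.08   2.23] flat 30.5 w 45.3 xy [0.5037 0.2888]
top n 1954 ctr [0.519  0.1688 0.0599] tilt [ 0.001 -0.022]
[ -0.06266051 -10.18060014  -3.57558346]
```

View pics/w9.png

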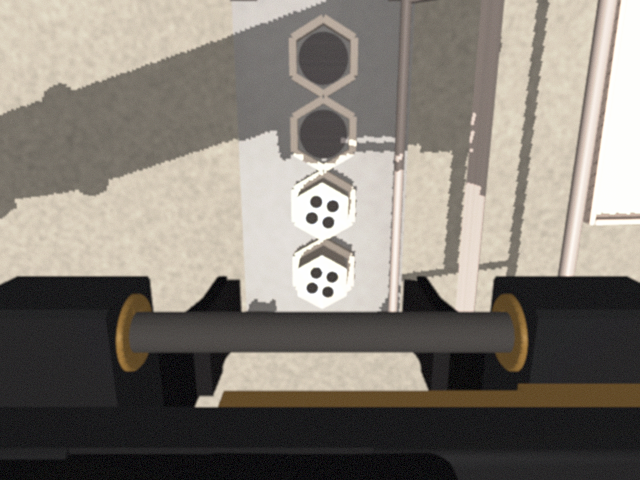

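```bash
python3 -m creep '[{"fingers":0.75,"x":0,"y":-0.85,"z":-0.3,"twist":0},{"fingers":0.75,"x":0,"y":-1.7,"z":-0.6,"twist":0},{"fingers":0.75,"x":0,"y":-2.55,"z":-0.9,"twist":0},{"fingers":0.75,"x":0,"y":-3.4,"z":-1.2,"twist":0},{"fingers":0.75,"x":0,"y":-4.25,"z":-1.5,"twist":-0.5},{"fingers":0.75,"x":0,"y":-5.1,"z":-1.8,"twist":-1},{"fingers":0.75,"x":0,"y":-5.95,"z":-2.1,"twist":-1.5},{"fingers":0.75,"x":0,"y":-6.8,"z":-2.4,"twist":-2},{"fingers":0.75,"x":0,"y":-7.65,"z":-2.7,"twist":-2.3},{"fingers":0.75,"x":0,"y":-8.5,"z":-3,"twist":-2.3},{"fingers":0.75,"x":0,"y":-9.35,"z":-3.3,"twist":-2.3},{"fingers":0.75,"x":0,"y":-10.1,"z":-3.55,"twist":-2.3},{"fingers":0.75,"x":-0.05,"y":-10.2,"z":-3.6,"twist":-2.3},{"fingers":0.75,"x":-0.05,"y":-10.2,"z":-3.6,"twist":-2.3},{"fingers":0.75,"x":-0.05,"y":-10.2,"z":-3.6,"twist":-2.3},{"fingers":0.75,"x":-0.05,"y":-10.2,"z":-3.6,"twist":-2.3},{"fingers":0.75,"x":-0.05,"y":-10.2,"z":-3.6,"twist":-2.3},{"fingers":0.75,"x":-0.05,"y":-10.2,"z":-3.6,"twist":-2.3},{"fingers":0.75,"x":-0.05,"y":-10.2,"z":-3.6,"twist":-2.3},{"fingers":0.75,"x":-0.05,"y":-10.2,"z":-3.6,"twist":-2.3}]'
python3 - <<'E'
from h import *
for i in range(2):
    d=grab("wrist","w10");s,M=tool();print(s["position"]);hexes(d)
E
```

```text
time: 23.93
position: [0.4293, -0.2559, 0.2503]
tool_rot: [-0.262, 1.555, 0.261]
ft_force: [0.3, 0.9, 0.7]
grip_width: 0.753
[ 0.42922825 -0.25610317  0.2502502 ]
{'px': array([216, 209]), 'toolyz': array([ -2.9, -92.6]), 'flat_deg_from_tooly': np.float64(20.0), 'width': np.float64(42.8), 'area': 1557, 'rgb': array([107., 155., 213.]), 'xy': array([ 0.3427, -0.2891])}
{'px': array([320, 206]), 'toolyz': array([-0.3, -1. ]), 'flat_deg_from_tooly': np.float64(30.5), 'width': np.float64(42.1), 'area': 1508, 'rgb': array([220., 219., 217.]), 'xy': array([ 0.4283, -0.2567])}
{'px': array([339, 108]), 'toolyz': array([82.3, 14.6]), 'flat_deg_from_tooly': np.float64(45.5), 'width': np.float64(41.9), 'area': 1503, 'rgb': array([ 45.,  70., 122.]), 'xy': array([ 0.4161, -0.1736])}
[ 0.42914941 -0.25624717  0.25022777]
{'px': array([216, 209]), 'toolyz': array([ -2.8, -92.5]), 'flat_deg_from_tooly': np.float64(20.0), 'width': np.float64(42.7), 'area': 1562, 'rgb': array([109., 158., 213.]), 'xy': array([ 0.3426, -0.2891])}
{'px': array([320, 206]), 'toolyz': array([-0.1, -1. ]), 'flat_deg_from_tooly': np.float64(30.5), 'width': np.float64(42.2), 'area': 1516, 'rgb': array([220., 220., 218.]), 'xy': array([ 0.4283, -0.2567])}
{'px': array([339, 107]), 'toolyz': array([82.5, 14.8]), 'flat_deg_from_tooly': np.float64(45.5), 'width': np.float64(41.9), 'area': 1494, 'rgb': array([ 45.,  70., 122.]), 'xy': array([ 0.4162, -0.1735])}
```

View pics/w10.png

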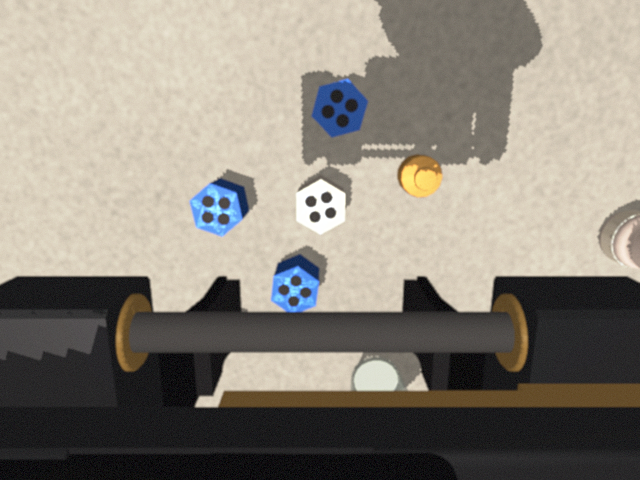

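```bash
python3 -m creep '[{"fingers":0.68,"x":1,"y":0,"z":-0.02,"twist":0.1},{"fingers":0.68,"x":2,"y":0,"z":-0.02,"twist":0.1},{"fingers":0.68,"x":3,"y":0,"z":-0.02,"twist":0.1},{"fingers":0.68,"x":4,"y":0,"z":-0.02,"twist":0.1},{"fingers":0.68,"x":4.8,"y":0,"z":-0.02,"twist":0.1},{"fingers":0.68,"x":5.4,"y":0,"z":-0.02,"twist":0.1},{"fingers":0.68,"x":5.8,"y":0,"z":-0.02,"twist":0.1},{"fingers":0.68,"x":5.92,"y":0,"z":-0.02,"twist":0.1},{"fingers":0.68,"x":5.92,"y":0,"z":-0.02,"twist":0.1},{"fingers":0.68,"x":5.92,"y":0,"z":-0.02,"twist":0.1},{"fingers":0.68,"x":5.92,"y":0,"z":-0.02,"twist":0.1},{"fingers":0.68,"x":5.92,"y":0,"z":-0.02,"twist":0.1}]'
python3 - <<'E'
from h import *
s,M=tool();print(s["position"],s["ft_force"], M.T@(np.array([.4283,-.2567,.0130])-s["position"])/.04, M[:,2])
E
```

```text
time: 25.03
position: [0.4294, -0.2575, 0.0148]
tool_rot: [-0.256, 1.554, 0.252]
ft_force: [0.3, -0.6, 1.1]
grip_width: 0.678
[ 0.42937945 -0.25752266  0.01484327] [ 0.2930471  -0.63917636  1.08042035] [ 0.04598288  0.02819411 -0.01911623] [0.94814308 0.31784056 0.00144011]
```

```bash
python3 -m creep '[{"fingers":0.68,"x":0,"y":0.02,"z":-0.01,"twist":0},{"fingers":0.68,"x":0,"y":0.02,"z":-0.01,"twist":0},{"fingers":0.68,"x":0,"y":0.02,"z":-0.01,"twist":0},{"fingers":0.4,"x":0,"y":0.02,"z":-0.01,"twist":0},{"fingers":0.4,"x":0,"y":0.02,"z":-0.01,"twist":0},{"fingers":0.4,"x":0,"y":0.02,"z":-0.01,"twist":0},{"fingers":0.4,"x":0,"y":0.02,"z":-0.01,"twist":0},{"fingers":0.4,"x":0,"y":0.02,"z":-0.01,"twist":0},{"fingers":0.4,"x":0,"y":0.02,"z":-0.01,"twist":0}]' 25
python3 - <<'E'
from h import *
s,M=tool();print(s["position"], M[:,2],M.T@(np.array([.5115,.2276,.25])-s["position"])/.04,M.T@(np.array([.4283,-.2567,.0130])-s["position"])/.04)
E
```

```text
time: 25.78
position: [0.4277, -0.2561, 0.0133]
tool_rot: [-0.254, 1.556, 0.254]
ft_force: [0.4, 0.5, -0.6]
grip_width: 0.483
[ 0.42770499 -0.25607602  0.01331707] [9.48071979e-01 3.18055849e-01 1.08189566e-05] [-5.91711546 10.79764697  5.83205612] [ 0.00792694 -0.01952062  0.00914111]
```

```bash
python3 -m creep '[{"fingers":0.4,"x":-0.4,"y":0,"z":0,"twist":0},{"fingers":0.4,"x":-1.2,"y":0,"z":0,"twist":0},{"fingers":0.4,"x":-2.1,"y":0,"z":0,"twist":0},{"fingers":0.4,"x":-3,"y":0.1,"z":0.05,"twist":0.2},{"fingers":0.4,"x":-3.9,"y":0.4,"z":0.2,"twist":0.4},{"fingers":0.4,"x":-4.7,"y":0.9,"z":0.5,"twist":0.6},{"fingers":0.4,"x":-5.4,"y":1.6,"z":0.86,"twist":0.8},{"fingers":0.4,"x":-5.8,"y":2.4,"z":1.3,"twist":1},{"fingers":0.4,"x":-5.92,"y":3.25,"z":1.75,"twist":1.3},{"fingers":0.4,"x":-5.92,"y":4.1,"z":2.2,"twist":1.6},{"fingers":0.4,"x":-5.92,"y":4.95,"z":2.67,"twist":1.9},{"fingers":0.4,"x":-5.92,"y":5.8,"z":3.13,"twist":2.2},{"fingers":0.4,"x":-5.92,"y":6.65,"z":3.6,"twist":2.2},{"fingers":0.4,"x":-5.92,"y":7.5,"z":4.05,"twist":2.2},{"fingers":0.4,"x":-5.92,"y":8.35,"z":4.5,"twist":2.2},{"fingers":0.4,"x":-5.92,"y":9.2,"z":4.97,"twist":2.2},{"fingers":0.4,"x":-5.92,"y":10,"z":5.4,"twist":2.2},{"fingers":0.4,"x":-5.92,"y":10.6,"z":5.72,"twist":2.2},{"fingers":0.4,"x":-5.92,"y":10.82,"z":5.83,"twist":2.2},{"fingers":0.4,"x":-5.92,"y":10.82,"z":5.83,"twist":2.2}]'
python3 -m creep '[{"fingers":0.4,"x":0,"y":0,"z":0,"twist":0},{"fingers":0.4,"x":0,"y":0,"z":0,"twist":0},{"fingers":0.4,"x":0,"y":0,"z":0,"twist":0},{"fingers":0.4,"x":0,"y":0,"z":0,"twist":0},{"fingers":0.4,"x":0,"y":0,"z":0,"twist":0}]'
python3 - <<'E'
from h import *
for i in range(2):
    d=grab("wrist","w11");s,M=tool();print(s["position"],M[:,2]);collar(d)
E
```

```text
time: 27.45
position: [0.5098, 0.2323, 0.2495]
tool_rot: [-0.106, 1.57, 0.11]
ft_force: [0.1, -0.7, -1.9]
grip_width: 0.482
time: 27.87
position: [0.5114, 0.2271, 0.2502]
tool_rot: [-0.103, 1.568, 0.101]
ft_force: [-0.3, -1.0, -1.9]
grip_width: 0.48
[0.5113784  0.22737828 0.25020185] [9.91563095e-01 1.29624559e-01 3.19446539e-04]
pocket px [321. 203.] toolyz [ 0.62 -0.33] flat 30.0 w 45.3 xy [0.511  0.2279]
pocket px [321. 132.] toolyz [62.29 -0.35] flat 30.0 w 45.3 xy [0.503  0.2891]
[0.51130369 0.22764694 0.25021565] [9.91508105e-01 1.30044536e-01 3.10431730e-04]
pocket px [321. 203.] toolyz [ 0.35 -0.44] flat 30.0 w 45.6 xy [0.5108 0.2279]
pocket px [321. 133.] toolyz [61.92 -0.3 ] flat 30.0 w 45.3 xy [0.503 0.289]
```

View pics/w11.png

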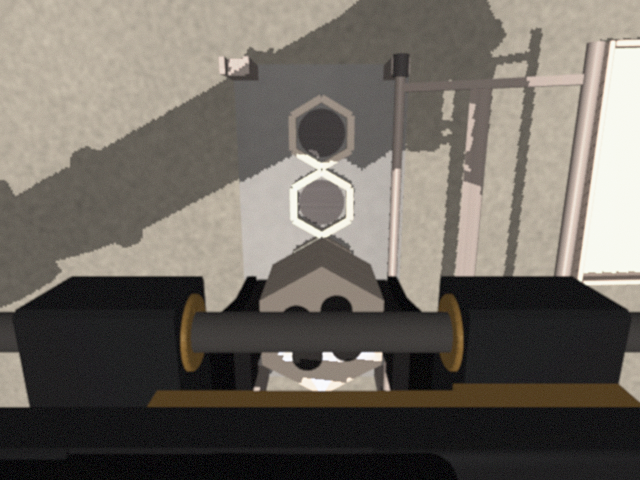

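```bash
python3 -m creep '[{"fingers":0.4,"x":1,"y":0.03,"z":-0.01,"twist":0},{"fingers":0.4,"x":2,"y":0.03,"z":-0.01,"twist":0},{"fingers":0.4,"x":3,"y":0.03,"z":-0.01,"twist":0},{"fingers":0.4,"x":4,"y":0.03,"z":-0.01,"twist":0},{"fingers":0.4,"x":4.7,"y":0.03,"z":-0.01,"twist":0},{"fingers":0.4,"x":5,"y":0.03,"z":-0.01,"twist":0},{"fingers":0.4,"x":5,"y":0.03,"z":-0.01,"twist":0},{"fingers":0.4,"x":5,"y":0.03,"z":-0.01,"twist":0},{"fingers":0.4,"x":5,"y":0.03,"z":-0.01,"twist":0},{"fingers":0.4,"x":5,"y":0.03,"z":-0.01,"twist":0},{"fingers":0.4,"x":5,"y":0.03,"z":-0.01,"twist":0},{"fingers":0.4,"x":5,"y":0.03,"z":-0.01,"twist":0}]'
python3 - <<'E'
from h import *
s,M=tool();print(s["position"],s["ft_force"], M.T@(np.array([.5109,.2287,.0333])-s["position"])/.04, M[:,2])
E
```

```text
time: 28.97
position: [0.5115, 0.2298, 0.0514]
tool_rot: [-0.103, 1.566, 0.103]
ft_force: [0.3, 0.7, -2.3]
grip_width: 0.478
[0.51145071 0.22976741 0.05141487] [ 0.27108638  0.66184796 -2.30172937] [ 0.4528337  -0.02461928 -0.01816915] [0.9913743  0.13104158 0.00225962]
```

```bash
python3 -m creep '[{"fingers":0.4,"x":0.07,"y":-0.02,"z":-0.01,"twist":0},{"fingers":0.4,"x":0.14,"y":-0.02,"z":-0.01,"twist":0},{"fingers":0.4,"x":0.2,"y":-0.02,"z":-0.01,"twist":0},{"fingers":0.4,"x":0.26,"y":-0.02,"z":-0.01,"twist":0},{"fingers":0.4,"x":0.32,"y":-0.02,"z":-0.01,"twist":0},{"fingers":0.4,"x":0.38,"y":-0.02,"z":-0.01,"twist":0},{"fingers":0.4,"x":0.38,"y":-0.02,"z":-0.01,"twist":0},{"fingers":0.4,"x":0.38,"y":-0.02,"z":-0.01,"twist":0}]'
```

```text
time: 29.63
position: [0.5101, 0.2287, 0.0347]
tool_rot: [-0.104, 1.569, 0.103]
ft_force: [-0.3, -0.4, -1.0]
grip_width: 0.479
```

In by low force and depth; release and inspect.

```bash
python3 -m creep '[{"fingers":0.62,"x":0,"y":0,"z":0,"twist":0},{"fingers":0.62,"x":0,"y":0,"z":0,"twist":0},{"fingers":0.62,"x":0,"y":0,"z":0,"twist":0},{"fingers":0.62,"x":-0.5,"y":0,"z":0,"twist":0},{"fingers":0.7,"x":-1.4,"y":0,"z":0,"twist":0},{"fingers":0.7,"x":-2.4,"y":-0.6,"z":0,"twist":0},{"fingers":0.7,"x":-3.4,"y":-1.2,"z":0,"twist":0},{"fingers":0.7,"x":-4.4,"y":-1.8,"z":0,"twist":0},{"fingers":0.7,"x":-5.3,"y":-2.4,"z":0,"twist":0},{"fingers":0.7,"x":-5.3,"y":-3.2,"z":0,"twist":0},{"fingers":0.7,"x":-5.3,"y":-3.2,"z":0,"twist":0},{"fingers":0.7,"x":-5.3,"y":-3.2,"z":0,"twist":0},{"fingers":0.7,"x":-5.3,"y":-3.2,"z":0,"twist":0}]'
python3 - <<'E'
from h import *
d=grab("wrist","w12");s,M=tool();print(s["position"])
import sys
W=cloud(d); m=(abs(W[...,2]-.06)<.006).astype(np.uint8); m[275:]=0; m[:, :260]=0; m[:,385:]=0
m=cv2.morphologyEx(m,cv2.MORPH_CLOSE,np.ones((9,9),np.uint8))
cs,_=cv2.findContours(m,cv2.RETR_EXTERNAL,cv2.CHAIN_APPROX_NONE)
for c in cs:
    if cv2.contourArea(c)>800:
        mo=cv2.moments(c);u,v=mo["m10"]/mo["m00"],mo["m01"]/mo["m00"];print(ray(d,u,v,.06).round(4));tops(d,int(u),int(v))
t=grab("top","t12");crop(t,"t12z",140,500,150,350,2)
E
```

```text
time: 30.72
position: [0.5269, 0.1019, 0.2468]
tool_rot: [-0.103, 1.568, 0.103]
ft_force: [0.3, 0.6, -0.9]
grip_width: 0.702
[0.52639606 0.10290725 0.24639946]
[0.5263 0.1056 0.06  ]
top n 2067 ctr [0.5257 0.1056 0.0599] tilt [ 0.003 -0.008]
[0.5184 0.1664 0.06  ]
top n 2149 ctr [0.5177 0.1664 0.06  ] tilt [ 0.001 -0.001]
[0.5102 0.2275 0.06  ]
top n 2251 ctr [0.5096 0.2277 0.06  ] tilt [ 0.004 -0.   ]
```

View pics/w12.png

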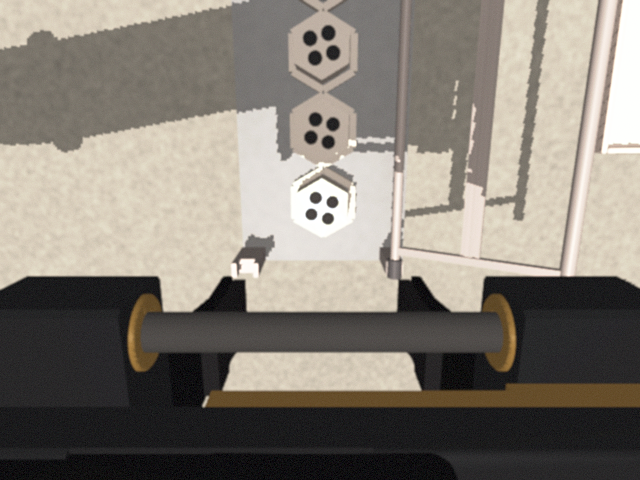

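View pics/t12z.png

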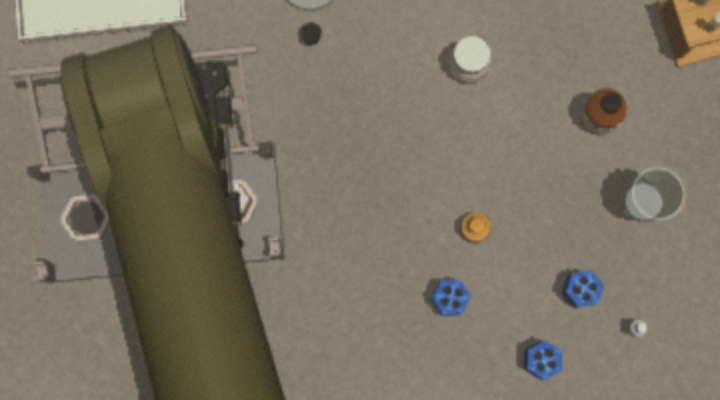

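```bash
python3 -m creep '[{"fingers":0.7,"x":0,"y":0.8,"z":0.6,"twist":0},{"fingers":0.6,"x":0,"y":1.4,"z":1.3,"twist":0},{"fingers":0.5,"x":0,"y":2,"z":2,"twist":0},{"fingers":0.4,"x":0,"y":2.4,"z":2.8,"twist":0},{"fingers":0.4,"x":0,"y":2.4,"z":3.5,"twist":0},{"fingers":0.4,"x":0,"y":2.4,"z":4.25,"twist":0},{"fingers":0.4,"x":0,"y":2.4,"z":4.25,"twist":0},{"fingers":0.4,"x":0,"y":2.4,"z":4.25,"twist":0},{"fingers":0.4,"x":0,"y":2.4,"z":4.25,"twist":0},{"fingers":0.4,"x":0,"y":2.4,"z":4.25,"twist":0},{"fingers":0.4,"x":0,"y":2.4,"z":4.25,"twist":0}]'
python3 - <<'E'
from h import *
d=grab("wrist","w13");s,M=tool();print(s["position"],M[:,2])
W=cloud(d); T=(W-s["position"])@M
for v in (60,120,180,230,260):
    r=T[v,280:370]; k=W[v,280:370,2]>.11; print(v,k.sum(),r[k].mean(0).round(4) if k.any() else "", W[v,280:370][k].mean(0).round(4) if k.any() else "", np.nanmax(W[v,280:370,2]))
E
```

```text
time: 31.73
position: [0.6821, 0.2197, 0.2476]
tool_rot: [-0.105, 1.568, 0.104]
ft_force: [-1.0, -0.4, 0.6]
grip_width: 0.4
[0.68227159 0.21939072 0.24775715] [9.91250479e-01 1.31991403e-01 8.70228456e-04]
60 17 [ 0.1168  0.107  -0.0006] [0.6676 0.3253 0.1308] 0.13393382503402873
120 15 [ 0.1166  0.0721 -0.0006] [0.6723 0.2907 0.1311] 0.1325421699306339
180 15 [ 0.1165  0.0348 -0.0006] [0.6772 0.2537 0.1312] 0.13340342785508663
230 15 [ 0.1163  0.0017 -0.0006] [0.6816 0.2209 0.1314] 0.1335168300993934
260 15 [ 0.1165 -0.0193 -0.0006] [0.6843 0.2001 0.1312] 0.13271189359967794
```

View pics/w13.png

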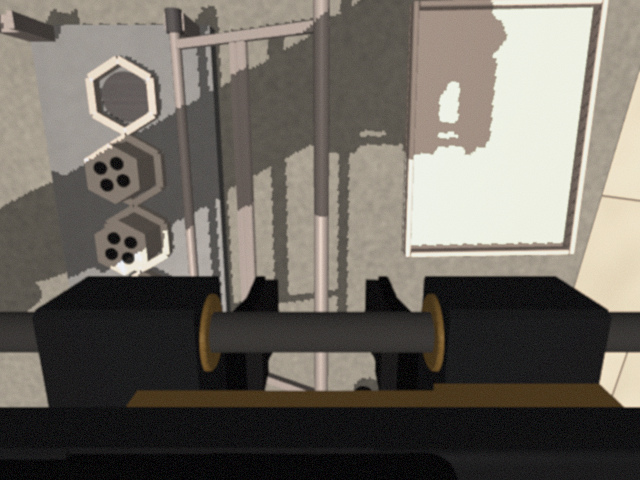

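```bash
python3 -m creep '[{"fingers":0.4,"x":0.9,"y":0,"z":-0.015,"twist":0},{"fingers":0.4,"x":1.8,"y":0,"z":-0.015,"twist":0},{"fingers":0.4,"x":2.6,"y":0,"z":-0.015,"twist":0},{"fingers":0.4,"x":3.2,"y":0,"z":-0.015,"twist":0},{"fingers":0.4,"x":3.5,"y":0,"z":-0.015,"twist":0},{"fingers":0.4,"x":3.5,"y":0,"z":-0.015,"twist":0},{"fingers":0.4,"x":3.5,"y":0,"z":-0.015,"twist":0},{"fingers":0.4,"x":3.5,"y":0,"z":-0.015,"twist":0},{"fingers":0.05,"x":3.5,"y":0,"z":-0.015,"twist":0},{"fingers":0.05,"x":3.5,"y":0,"z":-0.015,"twist":0},{"fingers":0.05,"x":3.5,"y":0,"z":-0.015,"twist":0},{"fingers":0.05,"x":3.5,"y":0,"z":-0.015,"twist":0},{"fingers":0.05,"x":3.5,"y":0,"z":-0.015,"twist":0}]' 20
python3 - <<'E'
import numpy as np
a0=2.61
for a in np.r_[np.arange(2.5,0.05,-.12),0]: print(round(a,2), "x",round(-125*(np.sin(a)-np.sin(a0))/40,2),"z",round(125*(np.cos(a0)-np.cos(a))/40,2))
E
```

```text
time: 32.87
position: [0.6822, 0.2192, 0.1072]
tool_rot: [-0.103, 1.569, 0.103]
ft_force: [-4.0, -1.5, -2.8]
grip_width: 0.111
2.5 x -0.29 z -0.19
2.38 x -0.57 z -0.43
2.26 x -0.83 z -0.71
2.14 x -1.05 z -1.01
2.02 x -1.23 z -1.34
1.9 x -1.37 z -1.68
1.78 x -1.47 z -2.04
1.66 x -1.53 z -2.42
1.54 x -1.54 z -2.79
1.42 x -1.51 z -3.16
1.3 x -1.43 z -3.53
1.18 x -1.31 z -3.88
1.06 x -1.14 z -4.22
0.94 x -0.94 z -4.54
0.82 x -0.7 z -4.83
0.7 x -0.43 z -5.08
0.58 x -0.13 z -5.31
0.46 x 0.2 z -5.49
0.34 x 0.54 z -5.64
0.22 x 0.9 z -5.74
0.1 x 1.27 z -5.8
0.0 x 1.58 z -5.82
```

```bash
python3 -m creep '[{"fingers":0.05,"x":-0.29,"y":0,"z":-0.19,"twist":0},{"fingers":0.05,"x":-0.57,"y":0,"z":-0.43,"twist":0},{"fingers":0.05,"x":-0.83,"y":0,"z":-0.71,"twist":0},{"fingers":0.05,"x":-1.05,"y":0,"z":-1.01,"twist":0},{"fingers":0.05,"x":-1.23,"y":0,"z":-1.34,"twist":0},{"fingers":0.05,"x":-1.37,"y":0,"z":-1.68,"twist":0},{"fingers":0.05,"x":-1.47,"y":0,"z":-2.04,"twist":0},{"fingers":0.05,"x":-1.53,"y":0,"z":-2.42,"twist":0},{"fingers":0.05,"x":-1.54,"y":0,"z":-2.79,"twist":0},{"fingers":0.05,"x":-1.51,"y":0,"z":-3.16,"twist":0},{"fingers":0.05,"x":-1.43,"y":0,"z":-3.53,"twist":0},{"fingers":0.05,"x":-1.31,"y":0,"z":-3.88,"twist":0},{"fingers":0.05,"x":-1.14,"y":0,"z":-4.22,"twist":0},{"fingers":0.05,"x":-0.94,"y":0,"z":-4.54,"twist":0},{"fingers":0.05,"x":-0.7,"y":0,"z":-4.83,"twist":0},{"fingers":0.05,"x":-0.43,"y":0,"z":-5.08,"twist":0},{"fingers":0.05,"x":-0.13,"y":0,"z":-5.31,"twist":0},{"fingers":0.05,"x":-0.13,"y":0,"z":-5.31,"twist":0}]'
python3 - <<'E'
from h import *
s,M=tool();print(s["position"],s["ft_force"],M[:,2])
E
```

```text
time: 34.37
position: [0.4713, 0.1914, 0.1109]
tool_rot: [-0.104, 1.566, 0.104]
ft_force: [3.1, 2.6, -5.6]
grip_width: 0.096
[0.47128815 0.19143648 0.11089148] [ 3.0997953   2.55422283 -5.64781179] [0.99121632 0.13223745 0.00186198]
```

```bash
python3 -m creep '[{"fingers":0.05,"x":0.33,"y":0,"z":-0.18,"twist":0},{"fingers":0.05,"x":0.5,"y":0,"z":-0.26,"twist":0},{"fingers":0.05,"x":0.67,"y":0,"z":-0.33,"twist":0},{"fingers":0.05,"x":0.85,"y":0,"z":-0.38,"twist":0},{"fingers":0.05,"x":1.03,"y":0,"z":-0.43,"twist":0},{"fingers":0.05,"x":1.22,"y":0,"z":-0.46,"twist":0},{"fingers":0.05,"x":1.4,"y":0,"z":-0.49,"twist":0},{"fingers":0.05,"x":1.55,"y":0,"z":-0.5,"twist":0},{"fingers":0.05,"x":1.68,"y":0,"z":-0.51,"twist":0},{"fingers":0.05,"x":1.72,"y":0,"z":-0.51,"twist":0},{"fingers":0.05,"x":1.72,"y":0,"z":-0.51,"twist":0},{"fingers":0.05,"x":1.72,"y":0,"z":-0.51,"twist":0},{"fingers":0.05,"x":1.72,"y":0,"z":-0.51,"twist":0}]'
python3 - <<'E'
from h import *
s,M=tool();print(s["position"],s["ft_force"])
d=grab("scene","s14"); crop(d,"s14z",330,550,170,320,3)
E
```

```text
time: 35.45
position: [0.451, 0.1888, 0.0431]
tool_rot: [-0.103, 1.569, 0.104]
ft_force: [-2.4, 3.0, -2.1]
grip_width: 0.098
[0.45101179 0.1887687  0.04305312] [-2.44078094  2.97552921 -2.06184411]
```

View pics/s14z.png

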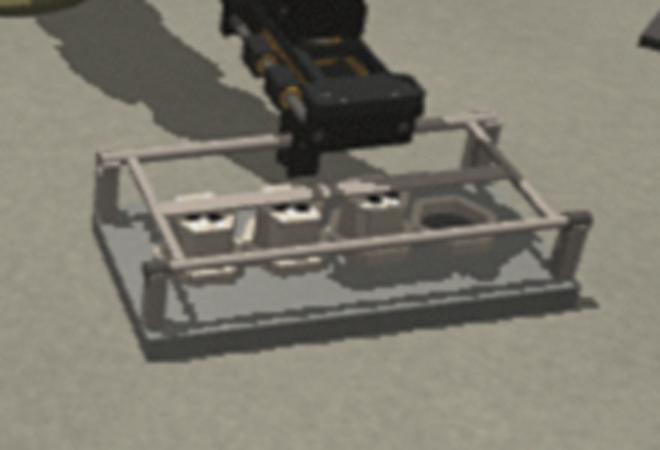

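```bash
python3 -m creep '[{"fingers":0.3,"x":-0.02,"y":0,"z":0,"twist":0},{"fingers":0.3,"x":-0.02,"y":0,"z":0,"twist":0},{"fingers":0.3,"x":-0.02,"y":0,"z":0,"twist":0},{"fingers":0.3,"x":-0.02,"y":0,"z":0,"twist":0},{"fingers":0.3,"x":-0.5,"y":0,"z":0,"twist":0},{"fingers":0.3,"x":-1.2,"y":0,"z":0,"twist":0},{"fingers":0.3,"x":-2,"y":0,"z":0,"twist":0},{"fingers":0.3,"x":-2.9,"y":-0.5,"z":0,"twist":0},{"fingers":0.3,"x":-3.8,"y":-1.3,"z":0.5,"twist":0},{"fingers":0.3,"x":-4.7,"y":-2.1,"z":1,"twist":0},{"fingers":0.3,"x":-5,"y":-3,"z":1.5,"twist":0},{"fingers":0.3,"x":-5,"y":-3.3,"z":1.6,"twist":0},{"fingers":0.3,"x":-5,"y":-3.3,"z":1.6,"twist":0},{"fingers":0.3,"x":-5,"y":-3.3,"z":1.6,"twist":0},{"fingers":0.3,"x":-5,"y":-3.3,"z":1.6,"twist":0},{"fingers":0.3,"x":-5,"y":-3.3,"z":1.6,"twist":0}]'
python3 - <<'E'
from h import *
d=grab("wrist","w15");s,M=tool();print(s["position"],s["ft_force"])
e=grab("scene","s15");grab("top","t15");crop(e,"s15z",330,550,170,320,3)
W=cloud(d);Ex=R.from_euler("z",7.57,degrees=True).as_matrix()
L=(W-np.array([.515,.1975,0]))@Ex; L[275:]=np.nan
for nm,x in (("bar",-.065),("strap",0.0),("hinge",.06)):
    for y in (-.11,-.062,0,.062):
        k=(abs(L[...,0]-x)<.012)&(abs(L[...,1]-y)<.006); z=L[k][:,2]
        if len(z): q=L[k][z>z.max()-.003]; print(nm,y,q[:,0].mean().round(4),z.max().round(4))
E
```

```text
time: 36.83
position: [0.5316, 0.0674, 0.243]
tool_rot: [-0.105, 1.569, 0.105]
ft_force: [-0.5, -0.8, -0.3]
grip_width: 0.298
[0.53158483 0.0674981  0.24302107] [0.24676185 1.14493315 0.30309032]
bar -0.11 -0.0647 0.0749
bar -0.062 -0.0645 0.0745
bar 0 -0.0645 0.0748
strap -0.11 0.0003 0.0694
strap -0.062 -0.0001 0.0695
strap 0 -0.0 0.0707
hinge -0.11 0.0599 0.0696
hinge -0.062 0.0602 0.0704
hinge 0 0.06 0.0697
```

View pics/w15.png

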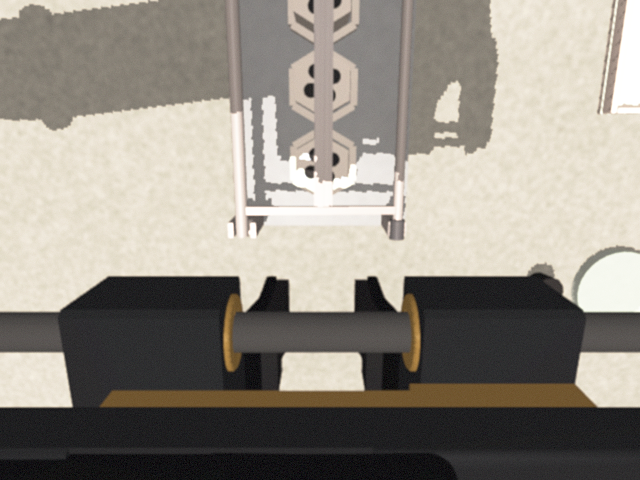

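View pics/s15.png

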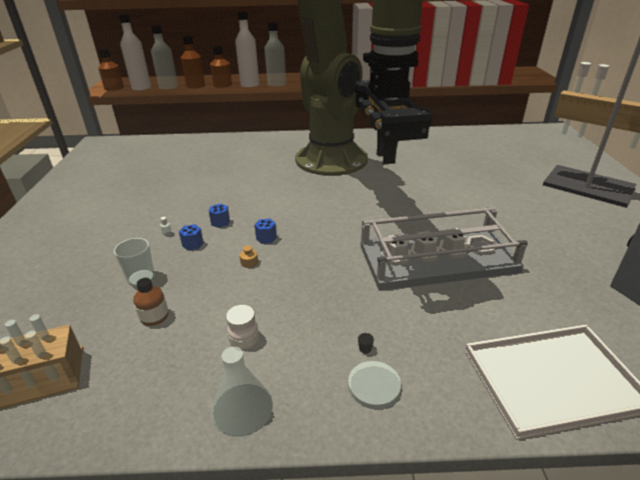

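```bash
python3 -m creep '[{"fingers":0,"x":0,"y":0.8,"z":-0.4,"twist":0},{"fingers":0,"x":0,"y":1.7,"z":-0.8,"twist":0},{"fingers":0,"x":0.5,"y":2.5,"z":-1.3,"twist":0},{"fingers":0,"x":1.2,"y":3.28,"z":-1.6,"twist":0},{"fingers":0,"x":2,"y":3.28,"z":-1.6,"twist":0},{"fingers":0,"x":2.8,"y":3.28,"z":-1.6,"twist":0},{"fingers":0,"x":3.5,"y":3.28,"z":-1.6,"twist":0},{"fingers":0,"x":3.8,"y":3.28,"z":-1.6,"twist":0},{"fingers":0,"x":3.8,"y":3.28,"z":-1.6,"twist":0},{"fingers":0,"x":3.8,"y":3.28,"z":-1.6,"twist":0},{"fingers":0,"x":3.8,"y":3.28,"z":-1.6,"twist":0},{"fingers":0,"x":3.8,"y":3.28,"z":-1.6,"twist":0},{"fingers":0,"x":3.8,"y":3.28,"z":-1.6,"twist":0}]'
```

```text
time: 38.07
position: [0.4529, 0.188, 0.0928]
tool_rot: [-0.103, 1.566, 0.103]
ft_force: [0.1, 0.5, -0.2]
grip_width: 0.005
```

```bash
python3 -m creep '[{"fingers":0,"x":0.1,"y":0,"z":-0.04,"twist":0},{"fingers":0,"x":0.2,"y":0,"z":-0.04,"twist":0},{"fingers":0,"x":0.3,"y":0,"z":-0.04,"twist":0},{"fingers":0,"x":0.4,"y":0,"z":-0.04,"twist":0},{"fingers":0,"x":0.48,"y":0,"z":-0.04,"twist":0},{"fingers":0,"x":0.55,"y":0,"z":-0.04,"twist":0},{"fingers":0,"x":0.6,"y":0,"z":-0.04,"twist":0},{"fingers":0,"x":0.6,"y":0,"z":-0.04,"twist":0}]'
```

```text
time: 38.73
position: [0.4499, 0.1875, 0.0693]
tool_rot: [-0.106, 1.57, 0.101]
ft_force: [-8.6, -5.6, 24.0]
grip_width: 0.002
```

```bash
python3 -m creep '[{"fingers":0,"x":-0.1,"y":0,"z":0,"twist":0},{"fingers":0,"x":-0.4,"y":0,"z":0,"twist":0},{"fingers":0,"x":-1.2,"y":0,"z":0,"twist":0},{"fingers":0,"x":-2.1,"y":-0.5,"z":0,"twist":0},{"fingers":0,"x":-3,"y":-1.3,"z":0.5,"twist":0},{"fingers":0,"x":-3.9,"y":-2.1,"z":1,"twist":0},{"fingers":0,"x":-4.4,"y":-3,"z":1.5,"twist":0},{"fingers":0,"x":-4.4,"y":-3.3,"z":1.6,"twist":0},{"fingers":0,"x":-4.4,"y":-3.3,"z":1.6,"twist":0},{"fingers":0,"x":-4.4,"y":-3.3,"z":1.6,"twist":0},{"fingers":0,"x":-4.4,"y":-3.3,"z":1.6,"twist":0},{"fingers":0,"x":-4.4,"y":-3.3,"z":1.6,"twist":0},{"fingers":0,"x":-4.4,"y":-3.3,"z":1.6,"twist":0}]'
python3 - <<'E'
from h import *
d=grab("wrist","w16");s,M=tool();print(s["position"],s["ft_force"])
e=grab("scene","s16");crop(e,"s16z",330,550,170,320,3)
W=cloud(d);Ex=R.from_euler("z",7.57,degrees=True).as_matrix()
L=(W-np.array([.515,.1975,0]))@Ex; L[275:]=np.nan
for nm,x in (("bar",-.065),("strap",0.0),("hinge",.06)):
    for y in (-.11,-.062,0,.062):
        k=(abs(L[...,0]-x)<.012)&(abs(L[...,1]-y)<.006); z=L[k][:,2]
        if len(z): q=L[k][z>z.max()-.003]; print(nm,y,q[:,0].mean().round(4),z.max().round(4))
E
```

```text
time: 39.82
position: [0.53, 0.0666, 0.2429]
tool_rot: [-0.106, 1.569, 0.105]
ft_force: [0.2, 1.0, -0.1]
grip_width: 0.006
[0.5300983  0.0664469  0.24299358] [ 0.40846894 -0.41748207  0.14735664]
bar -0.11 -0.0645 0.0706
bar -0.062 -0.0646 0.0709
bar 0 -0.0645 0.0711
strap -0.11 0.0003 0.0682
strap -0.062 0.0003 0.0677
strap 0 0.0003 0.0676
hinge -0.11 0.0599 0.0696
hinge -0.062 0.0602 0.0702
hinge 0 0.0599 0.0699
```

View pics/s16z.png

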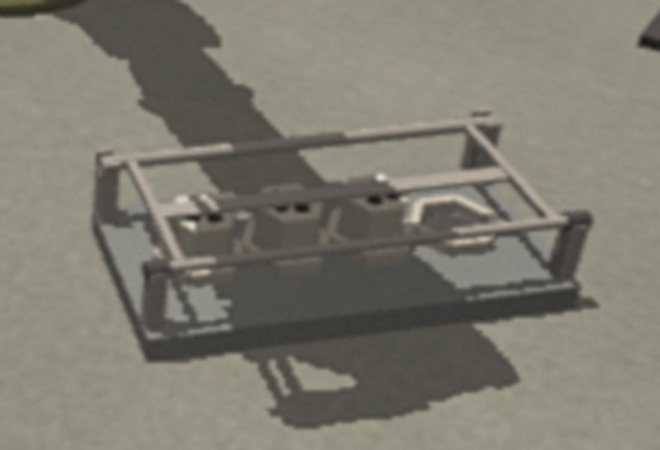

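View pics/w16.png

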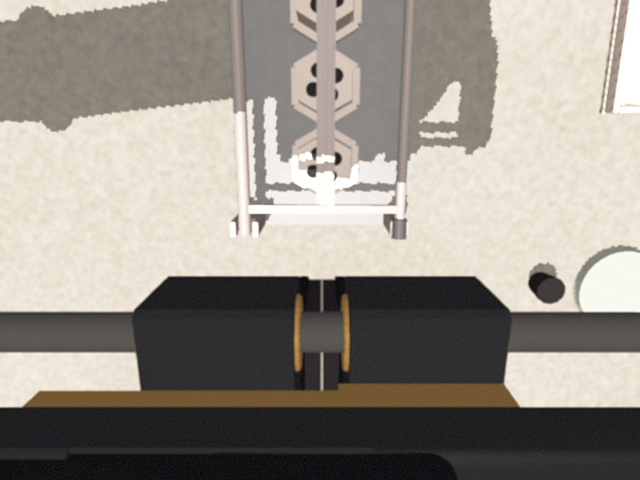

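```bash
python3 - <<'E'
from bench import workorder
print(workorder.close_job())
E
```

```text
the job is handed in; nothing more can be done
None
```

The tray is ready and I've handed the job in, at about 40 s of the 208 s allowed; no verdict was reported. Only three aluminium inserts were on the bench, so the fourth pocket is empty.

**What I did:**
- I folded the retainer back to about 2.6 rad.
- I set the three inserts in pockets 0, 1 and 2. The three blue look-alikes were left alone.
- I swung the frame closed. After letting go, the bar measured about 5 mm high (roughly 0.04 rad, just inside the 0.05 limit). I pressed it down with closed fingertips, at about 24 N, until it rested in the forks.

**Last checks:**
- **Inserts:** all three tops were at 60 mm with almost no tilt and within about 1.3 mm of their pocket centres. I measured this before closing the frame.
- **Frame:** after pressing, the top of the bar is about 1 mm above the hinge top, so the angle is about 0.01 rad.
- **Bystanders:** I saw no movement in the scene picture taken just before the final press. I judged this by eye rather than measuring it.
- **Robot:** it finished clear of everything, with wrist force near zero.

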